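# Put the spring grip away and slide its tray back on the runners

### The arm

A 7-joint arm with a two-finger parallel gripper is mounted at the origin on the work surface. World frame = base frame: x ahead of the robot, y to its left, z up, the work surface at z = 0. Lengths are in m, angles in rad, forces in N, time in s.
With the tool pointing down it reaches from about 0.425 to 0.925 m from the base axis. Payload 6.8 kg.
Tool frame: the origin (TCP) lies on the mounting face of the last link; the fingertips stand 173 mm ahead of it and the grasp point (between the pads) lies 155 mm ahead of it; y points along the fingers, x is the direction in which the jaws open and shut, and the axes are right-handed (so a half turn about y gives the same grasp; the last joint's range is limited). The gripper opens to 85 mm and grips with 20 to 120 N. Pads are 22 mm wide; open, the fingers measure 114 mm over their backs; the gripper's body (76 mm by 85 mm) begins 54 mm behind the grasp point. The pads swing forward as they close: fully open they stand 13 mm farther back than shut.
Start: joints at [-1.263, 0.477, 0.022, 1.555, -0.011, 1.109, -0.083], TCP at [0.273, 0.618, 0.405] pointing down, gripper open.
Joint ranges: [-2.96, 2.96], [-0.34, 2.1], [-1.41, 1.46], [0.24, 2.44], [-1.37, 4.51], [0.17, 1.92], [-2.96, 2.96]. Speed limits (rad/s): [2.39, 2.39, 3.14, 3.14, 3.14, 3.14, 3.14].

### API

Orientations are given as a rotation vector (axis times angle).
In Python, from bench import r gives the robot as it stands.
- The arm moves only by the tool step_arm, never from a script. Its arguments are lists of equal length, an entry for each row: "xyz": the shift along the tool's x, y, z scaled (see below), a list of three; "rotation": the turn, a rotation vector about the tool's x, y, z scaled (see below), a list of three. A call has 1 to 20 rows; each row is the pose to reach, as a shift and turn from the pose measured when the call began, along the tool's axes at that moment; what a row does not reach only later rows make up. The controller multiplies each number of a shift by 30 cm and each number of a turn by 90 degrees. A row lasts 1/8 s, in which the tool goes at most 62.5 mm and 10.7 degrees, less where a joint would pass 70% of its speed; a pose out of reach is approached as far as the arm can. A call with a number of a shift or a turn outside -1 to 1 is refused whole. A call with a gripper value outside its range is refused whole. "grip" is the closure, from 0 (fully open) to 1 (shut), set as the call begins (left out, the last holds). The fingers move at their own pace and stop on an object; "force" is the grip in N (left out, the last holds). Time passes only in rows, so rows that repeat a pose let the fingers close. It gives the time, the measured TCP pose, the force and the opening at its end, in the units of the state.
- r.get_obs(): the state, without advancing time (a new reading comes with each control period).
- r.grab_frame(name): name is "side" or "top" or "wrist"; returns a dict with "pixels" (400x640x3 uint8, red, green, blue), "fx", "fy", "cx", "cy" (pixels), "dist_coeffs" ([k1, k2, p1, p2, k3] as OpenCV has them; the pictures are not rectified), "position" and "attitude" of the camera in the world; the wrist camera has in their place "mount" (4x4, takes a point from camera to tool coordinates, whose origin is the TCP and whose axes are the tool frame's). Camera axes: x right, y down, z forward; pixel columns grow to the right and rows downward; lengths in m; the calibration is good to about 2 mm. A picture is of the moment at which its call begins: read the wrist's pose just before it. There is no depth.
- r.hand_in(): hands the job in, once; it reports no verdict.
The state is a dict: "clock": time; "joints": joint angles; "qvel": joint speeds; "tau": joint torques, N m; "tcp_pos": TCP position; "orientation": TCP orientation; "contact_force": force on the tool from outside, world axes, zero at the start; "moment": the same for the moment, N m; "grip_width": finger opening in m.
Only numpy, scipy, OpenCV 4.12 (cv2) and the standard library are available. Lean on these libraries where they do the work, as an engineer would, in place of code of your own. Each camera call takes 0.05 s, during which the arm holds its last target.

### The job

Tidy away the spring hand grip: lay it inside the loose tray, without dropping it, then slide that tray on its runners into the empty middle tier of the stacking frame, from the frame's open front, until it is fully home with the grip lying in it. Leave the tin, the whistle and the ball and cap in the top tray where they are.

Things in the scene. Friction and masses are not known exactly. Their poses are not given: they have to be found in the camera images.
- rack: Fixed clear plastic stacking frame, three tiers 92 mm apart; 175 mm wide (y), 160 deep (x), 276 high. Origin: underside centre; x from open front to closed rear, z up. The lowest tier holds a fixed tray like the loose one, front leaning out to x = -116 mm; the top one a straight-fronted tray, fixed. The middle tier is empty; the top tray's floor is 32 mm above the rim of a tray home there.
- mouth (a point): Open front end of the middle tier's two runner grooves: middle of the opening, at x = -80 mm of the rack, mid-height of the slots, 160.5 mm above the ledge. Slots 9 mm high; 167 mm between the grooves' outer walls, 147 mm between the runners' inner edges. A flared lead-in reaches 14 mm farther out: there about 20 mm high, 5 mm wider on each side. Grooves are closed but for this end. Axes as rack.
- bay (a point): Where tray_center lies when the loose tray is home in the middle tier: its flanges resting on the lower runners (tops 156 mm above the ledge), its back wall against the bar at the rear. 130 mm above the ledge. Axes as the rack: sliding in is along +x.
- tray_center (a point): Centre of the loose tray's body, 30 mm above its underside; it stands on the ledge. Body 150 mm long (x), 140 wide, 60 high, walls and floor 3 mm, open top, inside 144 x 134 mm; 0.11 to 0.22 kg. x points from its leaning front to its back, which enters the frame first; z up. A flange 4 mm thick runs along the full top of each side wall, flush with the rim: 160 mm over both.
- tray_lip (a point): Point to pinch the loose tray's leaning front: mid-thickness, mid-width, 18 mm below its edge, 105 mm to -x of tray_center, 47 mm above the underside. The front is a plate 4 mm thick, 140 wide, 66 long up its slope, 10 to 61 mm up, leaning out to -x 40 degrees from vertical: one finger goes inside the tray, one under the plate; opened over 40 mm the lower one meets the ledge. Axes as tray_center.
- grip_center (a point): Centre, 10 mm up, of the steel spring hand grip lying flat on the ledge: 120 mm long (x), 62 wide, 20 thick, 0.13 to 0.25 kg. Two parallel handles, each 80 mm long, 18 wide, 20 thick, centre lines at y = +22 and -22 mm, from x = -60 to +20 mm; wire legs run to a coil 30 mm across at x = +45 mm. It is rigid: far too stiff to squeeze.
- tin_center (a point): Centre of the lidded aluminium tin, 78 mm across and 73 mm high, standing on the ledge. Bystander.
- whistle_center (a point): Middle of the clear plastic whistle, about 75 mm long, 22 mm wide and 32 mm high, on the ledge. Bystander.
- ball_center (a point): Centre of the yellow hard silicone ball, 55 mm across, lying in the top tray. Bystander.
- cap: Orange plastic bottle cap, 52 mm across, 20 mm high, lying open side up in the top tray; origin at the middle of its underside. Bystander.
Mind the look-alikes: they are no part of the job. There is more than one size of the part that bears grip_center; the job needs the largest.

How it is judged:
By the outcome, as a careful person would: the job done as asked, in the order asked, and still so for the second after the job is handed in, with the robot touching nothing.
It also fails if it takes over 72 s, if anything falls off the work surface, if the arm or the gripper's body presses on something with over 40 N, if the wrist force passes 120 N, or if a joint passes its speed limit or range.

## Working session

There is one attempt and no reset: what is moved stays moved. The work goes in short steps, Python scripts to look and compute and a tool call to move; the robot and the scene stay as the last step left them, time stands still between calls to the robot, and variables do not carry over. Pictures are saved under pics/ and viewed, and the job is handed in when it is done.

Besides the shell and the picture viewer there is one more tool, called after "Call:" as name(argument=value, ...) on one line, values as JSON. step_arm: Moves the arm, as the interface text tells. Its arguments: {"type":"object","properties":{"xyz":{"type":"array"},"rotation":{"type":"array"},"grip":{"type":"number"},"force":{"type":"number"}},"required":["xyz","rotation"]}

```bash
mkdir -p pics; ls; python3 - <<'E'
from bench import r
import cv2,json
o=r.get_obs();print(o)
for n in ["side","top","wrist"]:
    f=r.grab_frame(n)
    cv2.imwrite(f"pics/{n}0.png",f["pixels"][:,:,::-1])
    print(n,{k:v for k,v in f.items() if k!="pixels"})
E
```

```text
pics
{'clock': 0.0, 'joints': array([-1.26306313,  0.47781843,  0.02233362,  1.55646538, -0.01146595,
        1.1092999 , -0.08307947]), 'qvel': array([ 2.23378418e-04,  1.71508145e-04, -5.97221092e-04,  1.24371261e-04,
       -8.97973753e-05,  8.34004831e-04, -2.11410136e-04]), 'tau': array([ 4.83109379e-04, -5.96455622e+01,  1.60869732e+00, -2.81196535e+01,
        1.25420120e-02,  9.47022869e-03,  2.35962835e-05]), 'tcp_pos': array([0.27254867, 0.61722412, 0.40370715]), 'orientation': array([-1.37885751, -0.89666938,  0.89907608]), 'contact_force': array([-0.15398173, -0.00497237, -0.56763309]), 'moment': array([ 0.01559148, -0.02538808, -0.08187727]), 'grip_width': 0.08521343050608311}
side {'fx': 407.77142415719965, 'fy': 407.77142415719965, 'cx': 313.95124551272386, 'cy': 201.64383843676723, 'dist_coeffs': array([-0.02910087,  0.        ,  0.        ,  0.        ,  0.        ]), 'position': array([0.42878825, 0.65791251, 1.00660872]), 'attitude': array([-0.34553582,  2.85900306, -1.04067766])}
top {'fx': 379.37137013289293, 'fy': 379.37137013289293, 'cx': 320.01885793903057, 'cy': 194.75140088574582, 'dist_coeffs': array([-0.08932794,  0.        ,  0.        ,  0.        ,  0.        ]), 'position': array([ 0.38015667, -0.0304865 ,  1.24889729]), 'attitude': array([-2.09659227,  2.13896894, -0.1918766 ])}
wrist {'fx': 319.4312881329652, 'fy': 319.4312881329652, 'cx': 315.1185541538814, 'cy': 201.99851995052137, 'dist_coeffs': array([-0.01772465,  0.        ,  0.        ,  0.        ,  0.        ]), 'mount': array([[ 9.99999772e-01, -5.96096076e-04,  3.15958725e-04,
        -1.26308748e-04],
       [-4.92014132e-04, -3.23926097e-01,  9.46082259e-01,
         3.09403808e-02],
       [-4.61608646e-04, -9.46082199e-01, -3.23926317e-01,
         8.35942713e-02],
       [ 0.00000000e+00,  0.00000000e+00,  0.00000000e+00,
         1.00000000e+00]])}
```

View images.

View pics/side0.png

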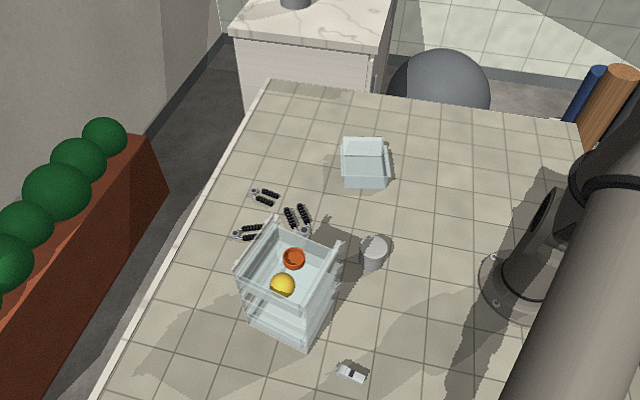

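View pics/top0.png

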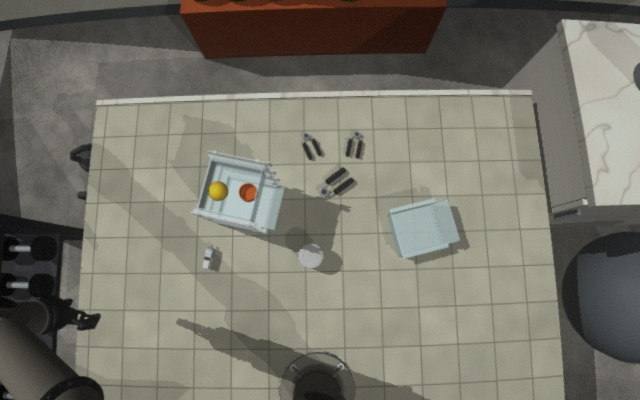

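View pics/wrist0.png

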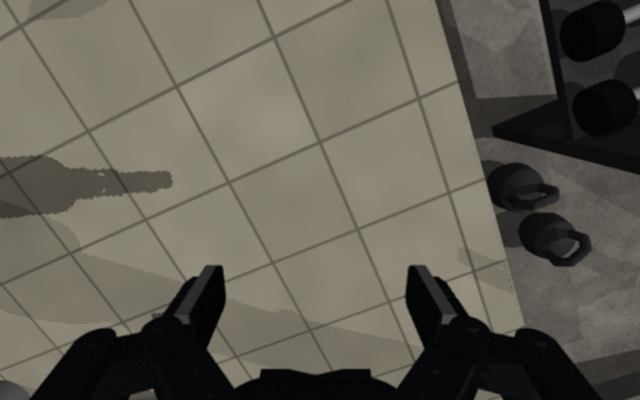

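```bash
cat > h.py <<'E'
import numpy as np, cv2
from scipy.spatial.transform import Rotation as R
def save(f,path): cv2.imwrite(path,f["pixels"][:,:,::-1])
def pose(f,obs=None):
    if "mount" in f:
        T=np.eye(4);T[:3,:3]=R.from_rotvec(obs["orientation"]).as_matrix();T[:3,3]=obs["tcp_pos"]
        M=T@f["mount"];return M[:3,:3],M[:3,3]
    return R.from_rotvec(f["attitude"]).as_matrix(),np.array(f["position"])
def K(f): return np.array([[f["fx"],0,f["cx"]],[0,f["fy"],f["cy"]],[0,0,1.]])
def ray(f,uv,obs=None):
    A,p=pose(f,obs)
    n=cv2.undistortPoints(np.array(uv,float).reshape(-1,1,2),K(f),f["dist_coeffs"]).reshape(-1,2)
    d=np.c_[n,np.ones(len(n))]@A.T
    return p,d/np.linalg.norm(d,axis=1,keepdims=True)
def onz(f,uv,z,obs=None):
    p,d=ray(f,uv,obs); t=(z-p[2])/d[:,2]; return p+d*t[:,None]
def tri(rays):
    A=np.zeros((3,3));b=np.zeros(3)
    for p,d in rays:
        P=np.eye(3)-np.outer(d,d);A+=P;b+=P@p
    x=np.linalg.solve(A,b);return x,[np.linalg.norm((np.eye(3)-np.outer(d,d))@(x-p)) for p,d in rays]
def proj(f,X,obs=None):
    A,p=pose(f,obs); rv,_=cv2.Rodrigues(A.T)
    return cv2.projectPoints(np.array(X,float).reshape(-1,1,3),rv,-A.T@p,K(f),f["dist_coeffs"])[0].reshape(-1,2)
E
python3 - <<'E'
import cv2
a=cv2.imread('pics/top0.png'); 
cv2.imwrite('pics/t_r.png',cv2.resize(a[120:260,180:380],None,fx=4,fy=4,interpolation=cv2.INTER_CUBIC))
cv2.imwrite('pics/t_t.png',cv2.resize(a[180:270,370:480],None,fx=6,fy=6,interpolation=cv2.INTER_CUBIC))
a=cv2.imread('pics/side0.png'); 
cv2.imwrite('pics/s_r.png',cv2.resize(a[175:355,225:405],None,fx=3.3,fy=3.3,interpolation=cv2.INTER_CUBIC))
cv2.imwrite('pics/s_t.png',cv2.resize(a[120:210,320:420],None,fx=6,fy=6,interpolation=cv2.INTER_CUBIC))
E
```

```text
(no output)
```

View pics/t_r.png

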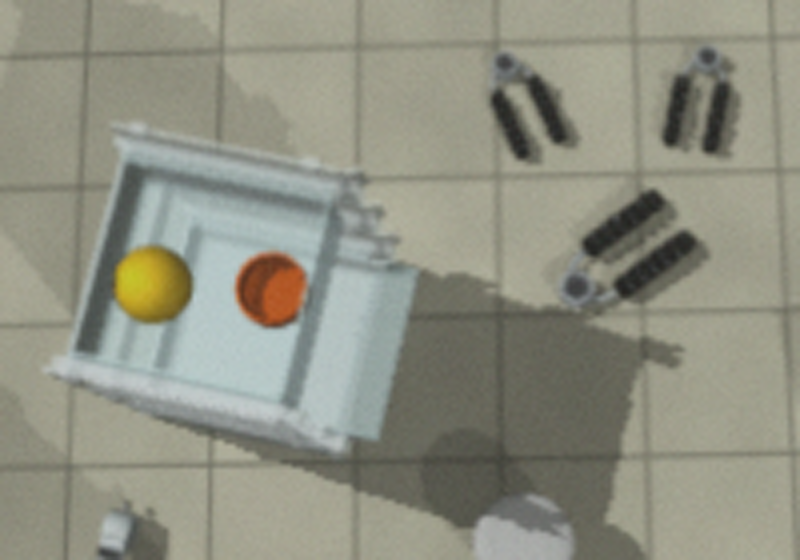

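View pics/t_t.png

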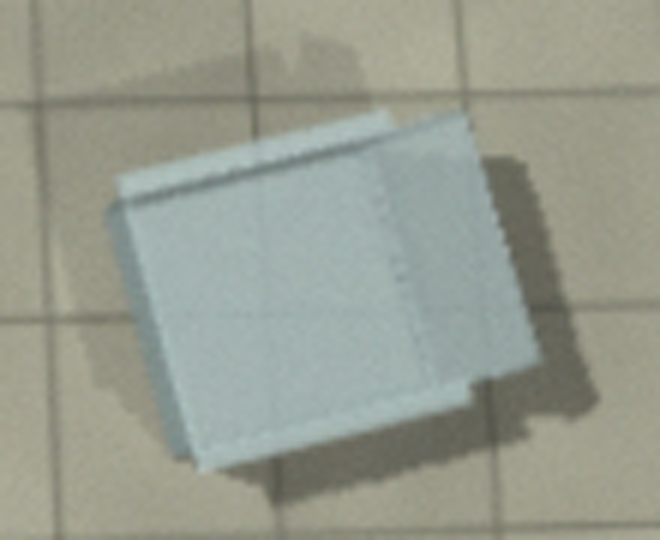

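View pics/s_r.png

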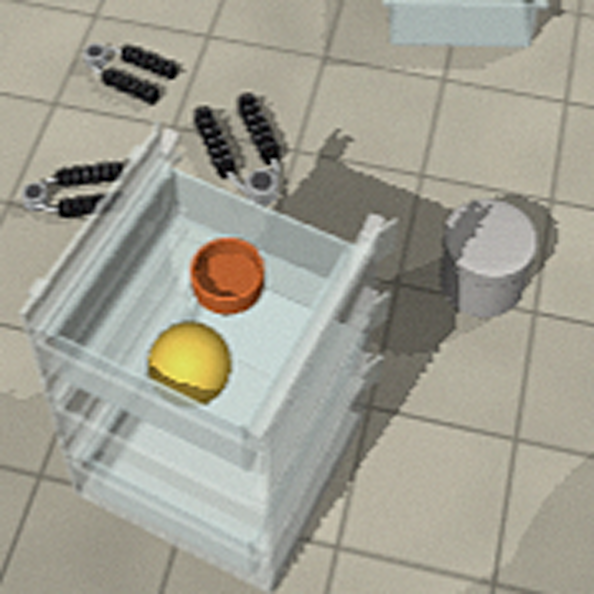

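View pics/s_t.png

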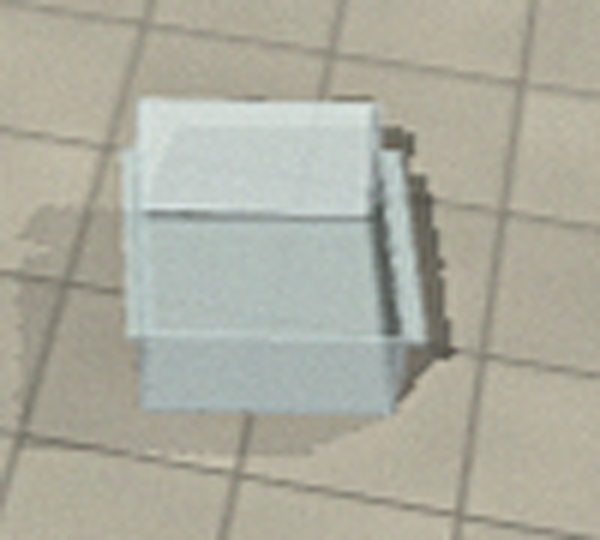

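```bash
python3 - <<'E'
from bench import r
from h import *
t=r.grab_frame("top");s=r.grab_frame("side")
def c(x,y,k,ox,oy): return ((x+.5)/k-.5+ox,(y+.5)/k-.5+oy)
T=lambda x,y:c(x,y,6,370,180); TR=lambda x,y:c(x,y,4,180,120); SR=lambda x,y:c(x,y,3.3,225,175);ST=lambda x,y:c(x,y,6,320,120)
np.set_printoptions(precision=4,suppress=True)
print("flange corners",onz(t,[T(118,180),T(385,115),T(200,470),T(470,400)],.06))
print("lip",onz(t,[T(465,112),T(540,360)],.061))
print("side flange BL,BR / FL,FR",onz(s,[ST(127,338),ST(428,340),ST(122,152),ST(402,152)],.06))
print("side lip",onz(s,[ST(138,100),ST(375,103)],.061))
print("back bottom",onz(s,[ST(140,410),ST(393,412)],.0))
print("grips top z.02: coil,h1 end,h2 end");
for n,p in dict(A=[(577,288),(655,197),(690,240)],B=[(505,65),(525,155),(565,140)],C=[(707,57),(678,140),(715,148)]).items():
  q=onz(t,[TR(*a) for a in p],.015);print(n,q, np.linalg.norm(q[0]-(q[1]+q[2])/2),np.linalg.norm(q[1]-q[2]))
q=onz(s,[SR(*a) for a in [(262,180),(205,110),(247,97)]],.015);print(q)
print("tin", onz(t,[TR(525,540)],.073))
print("rack top", onz(t,[TR(118,125),TR(360,178),TR(50,370),TR(340,445)],.276))
print("rack lip", onz(t,[TR(417,265),TR(377,438)],.069))
print("rack top side", onz(s,[SR(30,310),SR(168,133),SR(265,437),SR(380,220)],.276))
E
```

```text
flange corners [[ 0.5559 -0.2406  0.06  ]
 [ 0.5877 -0.3857  0.06  ]
 [ 0.4033 -0.2756  0.06  ]
 [ 0.4356 -0.4199  0.06  ]]
lip [[ 0.5882 -0.4288  0.061 ]
 [ 0.4553 -0.4585  0.061 ]]
side flange BL,BR / FL,FR [[ 0.5573 -0.2388  0.06  ]
 [ 0.4009 -0.276   0.06  ]
 [ 0.5888 -0.3821  0.06  ]
 [ 0.433  -0.4209  0.06  ]]
side lip [[ 0.5884 -0.4273  0.061 ]
 [ 0.4536 -0.4582  0.061 ]]
back bottom [[ 0.5477 -0.2435  0.    ]
 [ 0.4114 -0.2756  0.    ]]
grips top z.02: coil,h1 end,h2 end
A [[ 0.6274 -0.0347  0.015 ]
 [ 0.7038 -0.1017  0.015 ]
 [ 0.6662 -0.1298  0.015 ]] 0.09949619200190846 0.046930436434628804
B [[ 0.8233  0.0228  0.015 ]
 [ 0.7428  0.0068  0.015 ]
 [ 0.7552 -0.0272  0.015 ]] 0.08124835231746422 0.03622744467612706
C [[ 0.8267 -0.1502  0.015 ]
 [ 0.7532 -0.1227  0.015 ]
 [ 0.7455 -0.1538  0.015 ]] 0.07824507678269942 0.03195866062921848
[[ 0.6271 -0.0385  0.015 ]
 [ 0.7004 -0.105   0.015 ]
 [ 0.6658 -0.13    0.015 ]]
tin [[0.4193 0.0095 0.073 ]]
rack top [[0.6941 0.274  0.276 ]
 [0.6528 0.109  0.276 ]
 [0.5276 0.3131 0.276 ]
 [0.4752 0.1209 0.276 ]]
rack lip [[0.6379 0.0926 0.069 ]
 [0.5004 0.1241 0.069 ]]
rack top side [[0.6901 0.2764 0.276 ]
 [0.648  0.1216 0.276 ]
 [0.5265 0.3237 0.276 ]
 [0.4916 0.1577 0.276 ]]
```

```bash
cat >> h.py <<'E'
def down(xdir_deg):
    x=np.array([np.cos(np.radians(xdir_deg)),np.sin(np.radians(xdir_deg)),0]);y=np.array([0,0,-1.]);return np.c_[x,y,np.cross(x,y)]
def tilt(yaw_deg,sgn,th=40):
    a=np.radians(yaw_deg);d=np.array([np.cos(a),np.sin(a),0]);z=np.array([0,0,1.]);t=np.radians(th)
    x=sgn*(np.cos(t)*d+np.sin(t)*z);y=np.sin(t)*d-np.cos(t)*z
    return np.c_[x,y,np.cross(x,y)]
def cmd(o,M,tcp):
    A=R.from_rotvec(o["orientation"]).as_matrix()
    s=A.T@(np.array(tcp)-o["tcp_pos"]);w=R.from_matrix(A.T@M).as_rotvec()
    print("xyz",np.round(s/.3,4),"rot",np.round(w/(np.pi/2),4),"|",np.round(np.linalg.norm(s)*1000,1),"mm",np.round(np.degrees(np.linalg.norm(w)),1),"deg")
def st(o):
    np.set_printoptions(precision=4,suppress=True)
    print(round(o["clock"],2),"tcp",o["tcp_pos"],"q",o["joints"],"F",o["contact_force"],"w",round(o["grip_width"],4))
    print(R.from_rotvec(o["orientation"]).as_matrix().T)
E
python3 - <<'E'
from bench import r
from h import *
o=r.get_obs();st(o)
f=r.grab_frame("wrist")
n=cv2.undistortPoints(np.array([[[222.,265]],[[409,265]]]),K(f),f["dist_coeffs"]).reshape(-1,2)
M=f["mount"]
for q in n:
    d=M[:3,:3]@np.r_[q,1];p=M[:3,3];t=(np.sign(d[0])*.0425-p[0])/d[0];print(p+d*t)
for y in(35.6,215.6):cmd(o,down(y),[.6535,-.073,.52])
cmd(o,R.from_rotvec(o["orientation"]).as_matrix(),[.50,.2,.52])
E
```

```text
0.25 tcp [0.2726 0.6174 0.4042] q [-1.2631  0.4774  0.0223  1.5559 -0.0115  1.1093 -0.0831] F [ 0.5259 -0.2213  0.4704] w 0.0856
[[ 0.4039  0.9148 -0.0008]
 [-0.0003 -0.0008 -1.    ]
 [-0.9148  0.4039 -0.0001]]
[-0.0425  0.159   0.0095]
[0.0425 0.1585 0.0097]
xyz [-1.5928 -0.3844 -2.091 ] rot [ 0.0002  0.3398 -0.0005] | 796.9 mm 30.6 deg
xyz [-1.5928 -0.3844 -2.091 ] rot [-0.0007 -1.6602 -0.0002] | 796.9 mm 149.4 deg
xyz [-0.9669 -0.385  -1.2554] rot [0. 0. 0.] | 489.2 mm 0.0 deg
```

Call:
step_arm(xyz=[[-0.1, -0.3, -0.15], [-0.485, -0.45, -0.86], [-0.485, -0.45, -0.86], [-0.485, -0.45, -0.86], [-0.485, -0.45, -0.86], [-0.485, -0.45, -0.86], [-0.485, -0.45, -0.86], [-0.485, -0.45, -0.86]], rotation=[[0, 0, 0], [0, 0.1, 0], [0, 0.2, 0], [0, 0.3, 0], [0, 0.34, 0], [0, 0.34, 0], [0, 0.34, 0], [0, 0.34, 0]], grip=0)

```text
clock: 1.3
tcp_pos: [0.4488, 0.3814, 0.5389]
orientation: [-1.515, -0.487, 0.489]
contact_force: [-0.0, -0.1, -0.2]
grip_width: 0.0854
```

```bash
python3 - <<'E'
from bench import r
from h import *
o=r.get_obs();st(o)
f=r.grab_frame("wrist");save(f,"pics/w1.png")
cmd(o,down(35.6),[.6535,-.073,.50])
cmd(o,down(35.6),[.56,.10,.52])
E
```

```text
1.3 tcp [0.4488 0.3814 0.5389] q [-0.9948  0.2386  0.2294  1.6012 -0.0563  1.3095 -0.1342] F [-0.0368 -0.1355 -0.1658] w 0.0854
[[ 0.8122  0.5834 -0.0013]
 [-0.0013 -0.0004 -1.    ]
 [-0.5834  0.8122  0.0004]]
xyz [-0.3294  0.1295 -1.6283] rot [-0.0003  0.001  -0.0009] | 499.9 mm 0.1 deg
xyz [-0.2462  0.0631 -0.9781] rot [-0.0003  0.001  -0.0009] | 303.2 mm 0.1 deg
```

View pics/w1.png

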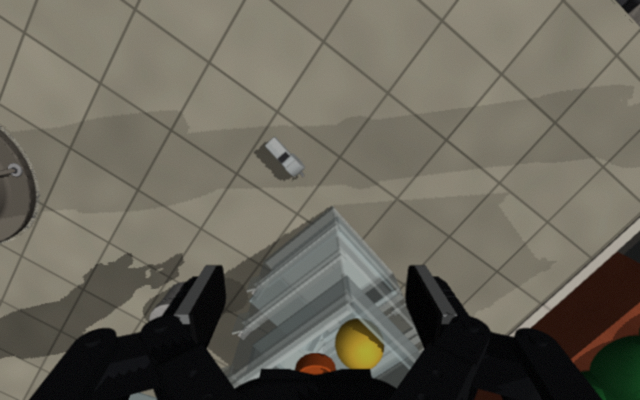

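Call:
step_arm(xyz=[[-0.2, 0.0, -1], [-0.2, 0.0, -1], [-0.2, 0.0, -1], [-0.2, 0.0, -1], [-0.2, 0.0, -1], [-0.2, 0.0, -1], [-0.2, 0.0, -1]], rotation=[[0, 0, 0], [0, 0, 0], [0, 0, 0], [0, 0, 0], [0, 0, 0], [0, 0, 0], [0, 0, 0]])

```text
clock: 2.22
tcp_pos: [0.5749, 0.1052, 0.5381]
orientation: [-1.514, -0.488, 0.493]
contact_force: [-0.7, 0.1, -0.0]
grip_width: 0.0852
```

Call:
step_arm(xyz=[[-0.13, 0.2, -0.63], [-0.13, 0.4, -0.63], [-0.13, 0.5, -0.63], [-0.13, 0.5, -0.63], [-0.13, 0.5, -0.63], [-0.13, 0.5, -0.63], [-0.13, 0.5, -0.63]], rotation=[[0, 0, 0], [0, 0, 0], [0, 0, 0], [0, 0, 0], [0, 0, 0], [0, 0, 0], [0, 0, 0]])

```text
clock: 3.1
tcp_pos: [0.6541, -0.0683, 0.3893]
orientation: [-1.513, -0.493, 0.493]
contact_force: [-0.2, 0.2, 0.2]
grip_width: 0.0856
```

```bash
python3 - <<'E'
from bench import r
from h import *
o=r.get_obs();st(o)
f=r.grab_frame("wrist");save(f,"pics/w2.png")
cmd(o,down(35.6),[.6535,-.073,.3])
E
```

```text
3.1 tcp [ 0.6541 -0.0683  0.3893] q [-0.3034  0.4896  0.4418  1.6384 -0.2328  1.0665  0.8361] F [-0.2338  0.2101  0.2084] w 0.0856
[[ 0.8081  0.5891  0.0002]
 [-0.0004  0.001  -1.    ]
 [-0.5891  0.8081  0.001 ]]
xyz [-0.0111  0.2977 -0.0118] rot [-0.0007  0.0055  0.0001] | 89.5 mm 0.5 deg
```

View pics/w2.png

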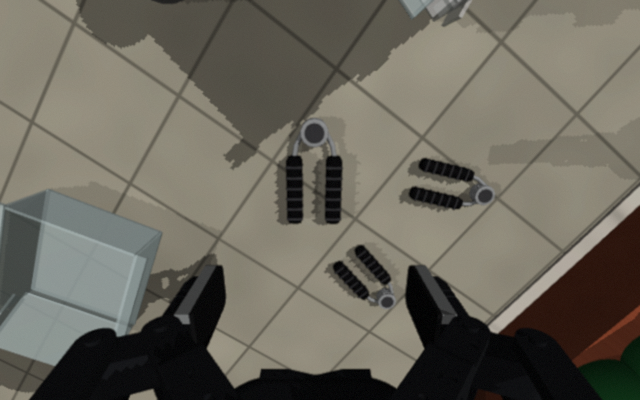

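```bash
python3 - <<'E'
from bench import r
from h import *
o=r.get_obs()
f=r.grab_frame("wrist")
q=onz(f,[(314,132),(294.5,223),(333,223),(294,157),(334,157)],.015,o);print(q)
q=onz(f,[(294.5,190),(333.5,190)],.02,o);m=q.mean(0)
c=onz(f,[(314,132)],.013,o)[0];print(m,c,np.linalg.norm(q[0]-q[1]),np.linalg.norm(c-m))
d=(c-m)[:2];print("yaw",np.degrees(np.arctan2(d[1],d[0])), "perp yaw",np.degrees(np.arctan2(*(q[1]-q[0])[1::-1])))
u=d/np.linalg.norm(d);print("center",c[:2]-.045*u)
E
```

```text
[[ 0.62679445 -0.03332084  0.015     ]
 [ 0.66959645 -0.13088916  0.015     ]
 [ 0.70579186 -0.10454805  0.015     ]
 [ 0.6249307  -0.06768668  0.015     ]
 [ 0.66001626 -0.042158    0.015     ]]
[ 0.66354771 -0.08392578  0.02      ] [ 0.62692214 -0.03350896  0.013     ] 0.04312825509610498 0.06270795365168451
yaw 125.99673479633874 perp yaw 36.04247840922638
center [ 0.6533704  -0.06991623]
```

Call:
step_arm(xyz=[[-0.006, 0.2, -0.019], [-0.006, 0.4, -0.019], [-0.006, 0.55, -0.019], [-0.006, 0.65, -0.019], [-0.006, 0.7, -0.019], [-0.006, 0.727, -0.019], [-0.006, 0.727, -0.019], [-0.006, 0.727, -0.019]], rotation=[[0, 0, 0], [0, 0, 0], [0, 0, 0], [0, 0, 0], [0, 0, 0], [0, 0, 0], [0, 0, 0], [0, 0, 0]])

```text
clock: 4.2
tcp_pos: [0.6563, -0.0747, 0.1725]
orientation: [-1.514, -0.494, 0.491]
contact_force: [0.2, -0.2, 0.4]
grip_width: 0.085
```

```bash
python3 - <<'E'
from bench import r
from h import *
o=r.get_obs();st(o)
f=r.grab_frame("wrist");save(f,"pics/w3.png")
E
```

```text
4.2 tcp [ 0.6563 -0.0747  0.1725] q [-0.2129  0.754   0.3314  1.7518 -0.3568  0.6938  0.9404] F [ 0.1514 -0.1889  0.3915] w 0.085
[[ 0.8087  0.5882  0.0017]
 [ 0.0017  0.0005 -1.    ]
 [-0.5882  0.8087 -0.0005]]
```

View pics/w3.png

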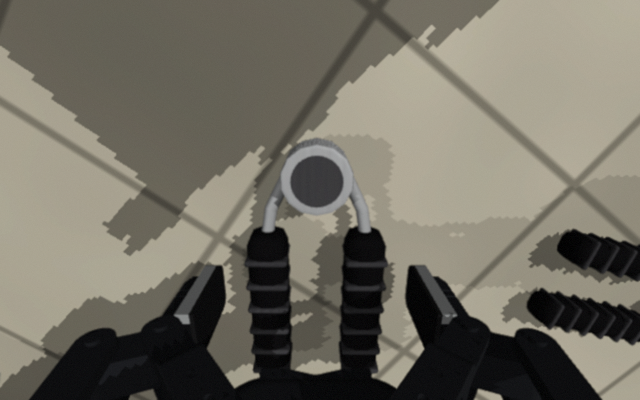

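Call:
step_arm(xyz=[[0, 0, 0], [0, 0, 0], [0, 0, 0], [0, 0, 0], [0, 0, 0], [0, 0, 0]], rotation=[[0, 0, 0], [0, 0, 0], [0, 0, 0], [0, 0, 0], [0, 0, 0], [0, 0, 0]], grip=1, force=70)

```text
clock: 5.0
tcp_pos: [0.6567, -0.0749, 0.1737]
orientation: [-1.515, -0.495, 0.49]
contact_force: [-0.7, 0.8, 6.8]
grip_width: 0.0601
```

```bash
python3 - <<'E'
from bench import r
from h import *
o=r.get_obs();st(o)
f=r.grab_frame("wrist");save(f,"pics/w4.png")
E
```

```text
5.0 tcp [ 0.6567 -0.0749  0.1737] q [-0.2129  0.7525  0.3319  1.751  -0.3566  0.6945  0.9403] F [-0.6951  0.8113  6.8478] w 0.0601
[[ 0.8088  0.5881  0.0029]
 [ 0.0032  0.0006 -1.    ]
 [-0.5881  0.8088 -0.0014]]
```

View pics/w4.png

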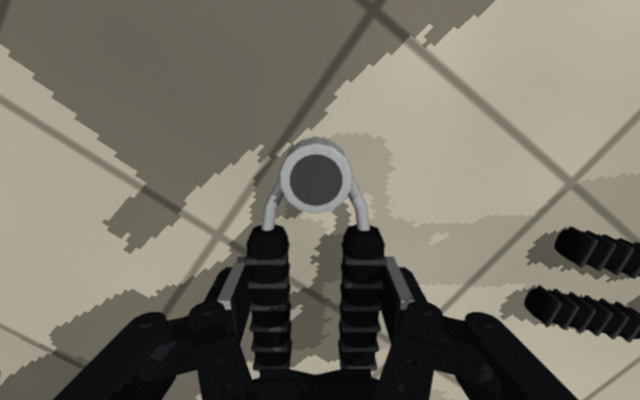

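Call:
step_arm(xyz=[[0, -0.05, 0], [0, -0.15, 0], [0, -0.3, 0], [0, -0.45, 0], [0, -0.45, 0]], rotation=[[0, 0, 0], [0, 0, 0], [0, 0, 0], [0, 0, 0], [0, 0, 0]])

```text
clock: 5.68
tcp_pos: [0.6576, -0.0757, 0.3138]
orientation: [-1.517, -0.501, 0.483]
contact_force: [-0.6, -0.1, -2.1]
grip_width: 0.06
```

```bash
python3 - <<'E'
from bench import r
from h import *
o=r.get_obs();st(o)
f=r.grab_frame("wrist");save(f,"pics/w5.png")
# grip center rel to tool: coil at
q=onz(f,[(315,180)],o["tcp_pos"][2]-.173+.013,o);print(q, R.from_rotvec(o["orientation"]).as_matrix().T@(q[0]-o["tcp_pos"]))
a=np.radians(102.6);d=np.array([np.cos(a),np.sin(a)])
C=np.array([.4953,-.330])
for k in(-.005,):
  p=C+d*k;cmd(o,down(12.6),[p[0],p[1],.30])
E
```

```text
5.67 tcp [ 0.6576 -0.0757  0.3138] q [-0.2717  0.573   0.4159  1.6953 -0.2804  0.9208  0.8818] F [-0.6241 -0.0597 -2.1433] w 0.06
[[ 0.8091  0.5877  0.0095]
 [ 0.0114  0.0004 -0.9999]
 [-0.5876  0.8091 -0.0064]]
[[ 0.6305 -0.0358  0.1538]] [-0.      0.1597  0.0492]
xyz [-0.943   0.0396 -0.383 ] rot [0.0028 0.2599 0.0068] | 305.6 mm 23.4 deg
```

View pics/w5.png

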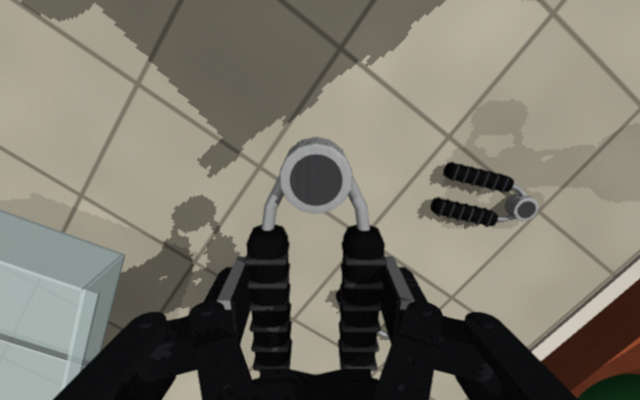

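Call:
step_arm(xyz=[[-0.1, 0.0, -0.04], [-0.25, 0.0, -0.1], [-0.42, 0.01, -0.17], [-0.6, 0.02, -0.24], [-0.75, 0.03, -0.3], [-0.87, 0.04, -0.35], [-0.943, 0.04, -0.383], [-0.943, 0.04, -0.383], [-0.943, 0.04, -0.383]], rotation=[[0, 0.03, 0], [0, 0.08, 0], [0.003, 0.13, 0.007], [0.003, 0.18, 0.007], [0.003, 0.22, 0.007], [0.003, 0.26, 0.007], [0.003, 0.26, 0.007], [0.003, 0.26, 0.007], [0.003, 0.26, 0.007]])

```text
clock: 6.85
tcp_pos: [0.4954, -0.3337, 0.2971]
orientation: [-1.561, -0.168, 0.177]
contact_force: [-0.2, -0.6, -1.1]
grip_width: 0.0602
```

```bash
python3 - <<'E'
from bench import r
from h import *
o=r.get_obs();st(o)
f=r.grab_frame("wrist");save(f,"pics/w6.png")
s=r.grab_frame("side");cv2.imwrite("pics/s6.png",cv2.resize(s["pixels"][100:260,260:480,::-1],None,fx=3.5,fy=3.5))
E
```

```text
6.85 tcp [ 0.4954 -0.3337  0.2971] q [ 0.0869  0.5237  0.5391  1.8676 -0.3464  0.8504  1.0203] F [-0.2125 -0.6125 -1.1286] w 0.0602
[[ 0.9758  0.2184 -0.0053]
 [-0.0058  0.0018 -1.    ]
 [-0.2184  0.9759  0.003 ]]
```

View pics/w6.png

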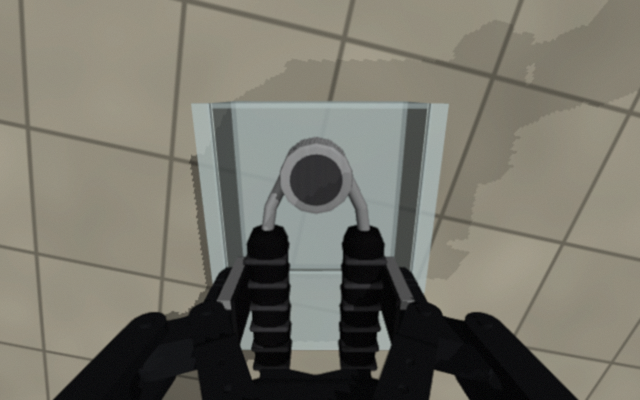

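View pics/s6.png

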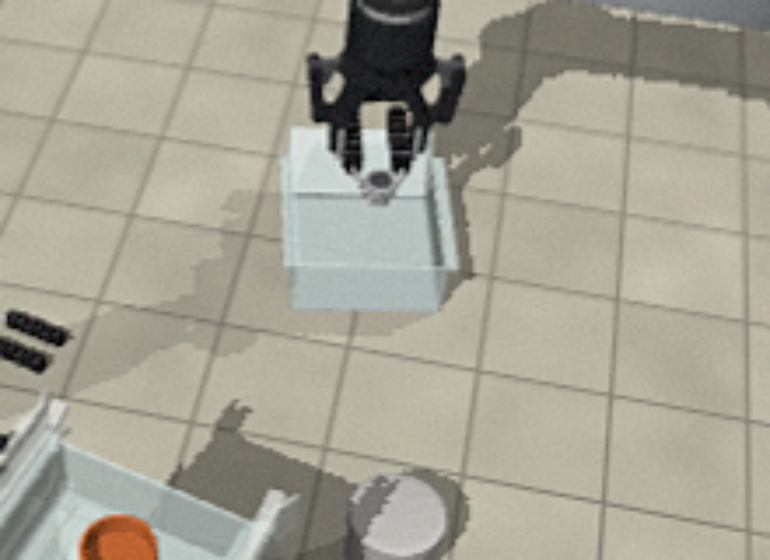

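```bash
python3 - <<'E'
from bench import r
from h import *
o=r.get_obs()
f=r.grab_frame("wrist")
q=onz(f,[(192,104),(448,104),(213,350),(425,350)],.06,o);print(q);
A=R.from_rotvec(o["orientation"]).as_matrix()
for p in q: print(A.T@(p-o["tcp_pos"]))
v=q[1]-q[0];print("yaw",np.degrees(np.arctan2(v[1],v[0]))+90, np.linalg.norm(v))
m=(q[0]+q[1])/2;a=np.radians(102.6);print("center",m[:2]-.075*np.array([np.cos(a),np.sin(a)]))
E
```

```text
[[ 0.40320562 -0.27435592  0.06      ]
 [ 0.55837126 -0.23934481  0.06      ]
 [ 0.43873487 -0.4635818   0.06      ]
 [ 0.60743124 -0.42464264  0.06      ]]
[-0.07664819  0.23796231  0.0772048 ]
[0.08241665 0.23723368 0.07718623]
[-0.08366423  0.23749068 -0.11519924]
[ 0.08946405  0.23669985 -0.1143659 ]
yaw 102.715116770463 0.1590665066353684
center [ 0.49714918 -0.33004412]
```

Call:
step_arm(xyz=[[0.005, 0.1, 0], [0.005, 0.2, 0], [0.005, 0.28, 0], [0.005, 0.34, 0], [0.005, 0.375, 0], [0.005, 0.39, 0], [0.005, 0.392, 0], [0.005, 0.392, 0]], rotation=[[0, 0, 0.003], [0, 0, 0.003], [0, 0, 0.003], [0, 0, 0.003], [0, 0, 0.003], [0, 0, 0.003], [0, 0, 0.003], [0, 0, 0.003]])

```text
clock: 8.0
tcp_pos: [0.4973, -0.333, 0.1806]
orientation: [-1.563, -0.168, 0.181]
contact_force: [-0.5, -0.3, -1.2]
grip_width: 0.0604
```

```bash
python3 - <<'E'
from bench import r
from h import *
o=r.get_obs();st(o)
f=r.grab_frame("wrist");save(f,"pics/w7.png")
E
```

```text
8.0 tcp [ 0.4973 -0.333   0.1806] q [ 0.165   0.6912  0.4336  1.9093 -0.4533  0.6461  1.1026] F [-0.4772 -0.3322 -1.2428] w 0.0604
[[ 0.9754  0.2202 -0.0083]
 [-0.0084 -0.0002 -1.    ]
 [-0.2202  0.9754  0.0016]]
```

View pics/w7.png

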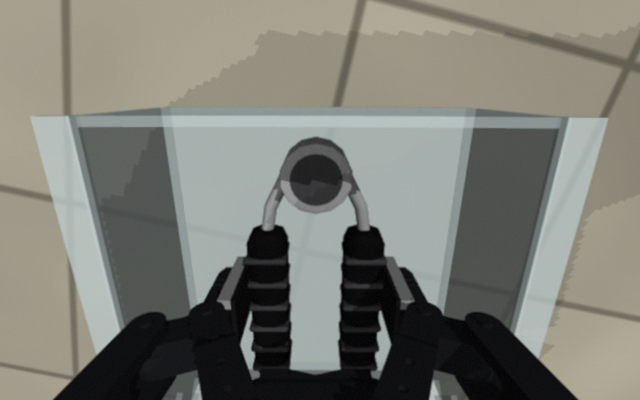

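Call:
step_arm(xyz=[[0, 0.004, 0], [0, 0.008, 0], [0, 0.011, 0], [0, 0.011, 0]], rotation=[[0, 0, -0.005], [0, 0, -0.005], [0, 0, -0.005], [0, 0, -0.005]])

```text
clock: 8.55
tcp_pos: [0.4973, -0.3329, 0.1771]
orientation: [-1.562, -0.174, 0.175]
contact_force: [-0.6, 0.4, -1.9]
grip_width: 0.0604
```

Call:
step_arm(xyz=[[0, 0.004, 0], [0, 0.006, 0], [0, 0.006, 0]], rotation=[[0, 0, 0], [0, 0, 0], [0, 0, 0]])

```text
clock: 8.93
tcp_pos: [0.4973, -0.3331, 0.1767]
orientation: [-1.561, -0.174, 0.174]
contact_force: [-3.7, 4.0, 12.7]
grip_width: 0.0602
```

Call:
step_arm(xyz=[[0, 0, 0], [0, 0, 0], [0, 0, 0], [0, 0, 0]], rotation=[[0, 0, 0], [0, 0, 0], [0, 0, 0], [0, 0, 0]], grip=0.1)

```text
clock: 9.43
tcp_pos: [0.4974, -0.3333, 0.1772]
orientation: [-1.562, -0.174, 0.174]
contact_force: [-1.9, 1.6, 7.5]
grip_width: 0.0767
```

Call:
step_arm(xyz=[[0, -0.05, 0], [0, -0.15, 0], [0, -0.3, 0], [0, -0.5, 0], [0, -0.6, 0], [0, -0.6, 0]], rotation=[[0, 0, 0], [0, 0, 0], [0, 0, 0], [0, 0, 0], [0, 0, 0], [0, 0, 0]])

```text
clock: 10.18
tcp_pos: [0.4978, -0.3345, 0.3607]
orientation: [-1.565, -0.178, 0.169]
contact_force: [-0.4, 0.4, -0.2]
grip_width: 0.0767
```

```bash
python3 - <<'E'
from bench import r
from h import *
o=r.get_obs();st(o)
f=r.grab_frame("wrist");save(f,"pics/w8.png")
s=r.grab_frame("side");cv2.imwrite("pics/s8.png",cv2.resize(s["pixels"][100:260,260:480,::-1],None,fx=3.5,fy=3.5))
E
```

```text
10.18 tcp [ 0.4978 -0.3345  0.3607] q [ 0.048   0.446   0.5856  1.8181 -0.2989  0.9606  0.9822] F [-0.4087  0.3648 -0.1584] w 0.0767
[[ 0.9756  0.2196  0.0056]
 [ 0.0058 -0.0003 -1.    ]
 [-0.2196  0.9756 -0.0016]]
```

View pics/w8.png

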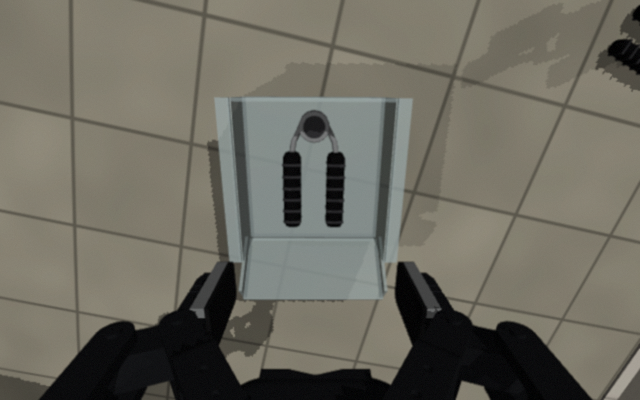

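View pics/s8.png

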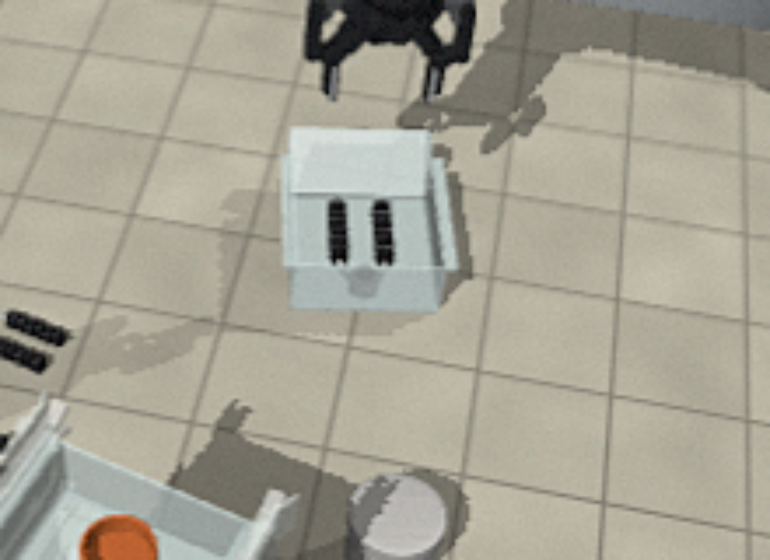

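```bash
python3 - <<'E'
from bench import r
from h import *
o=r.get_obs()
f=r.grab_frame("wrist")
cv2.imwrite("pics/w8z.png",cv2.resize(f["pixels"][85:310,200:425,::-1],None,fx=2.6,fy=2.6,interpolation=cv2.INTER_CUBIC))
q=onz(f,[(215,97.5),(412,97.5)],.06,o);l=onz(f,[(242.5,298),(383.5,298)],.061,o);print(q,l)
v=q[1]-q[0];print("yaw",np.degrees(np.arctan2(v[1],v[0]))+90, np.linalg.norm(v));
v=l[1]-l[0];print("yaw",np.degrees(np.arctan2(v[1],v[0]))+90, np.linalg.norm(v));print(q.mean(0)-l.mean(0))
E
```

```text
[[ 0.40189098 -0.27200435  0.06      ]
 [ 0.55485601 -0.23758576  0.06      ]] [[ 0.45118647 -0.45260892  0.061     ]
 [ 0.58614387 -0.42221674  0.061     ]]
yaw 102.6809049812904 0.15678947233025697
yaw 102.691200439572 0.1383372107685907
[-0.04029168  0.18261778 -0.001     ]
```

View pics/w8z.png

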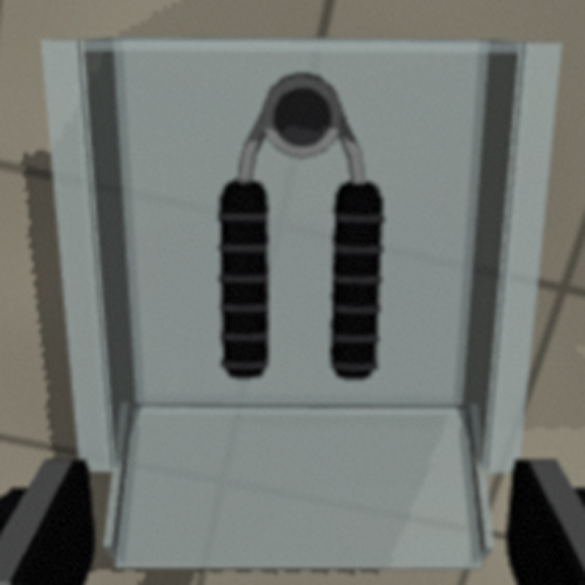

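```bash
python3 - <<'E'
from bench import r
from h import *
o=r.get_obs()
for s in(1,-1): cmd(o,tilt(102.65,s),[.555,-.59,.34])
E
```

```text
xyz [ 2.000e-04  5.260e-02 -8.775e-01] rot [ 0.346  -0.9552 -0.3465] | 263.7 mm 96.6 deg
xyz [ 2.000e-04  5.260e-02 -8.775e-01] rot [0.3466 0.9565 0.3461] | 263.7 mm 96.7 deg
```

Call:
step_arm(xyz=[[0, 0.0, -0.2], [0, 0.01, -0.4], [0, 0.02, -0.6], [0, 0.03, -0.7], [0, 0.05, -0.8], [0, 0.05, -0.877], [0, 0.05, -0.877], [0, 0.05, -0.877], [0, 0.05, -0.877], [0, 0.05, -0.877], [0, 0.05, -0.877], [0, 0.05, -0.877]], rotation=[[0.035, 0.096, 0.035], [0.07, 0.19, 0.07], [0.105, 0.29, 0.105], [0.14, 0.385, 0.14], [0.175, 0.48, 0.175], [0.21, 0.575, 0.21], [0.245, 0.67, 0.245], [0.28, 0.77, 0.28], [0.315, 0.86, 0.315], [0.346, 0.956, 0.346], [0.346, 0.956, 0.346], [0.346, 0.956, 0.346]], grip=0.58)

```text
clock: 11.82
tcp_pos: [0.5545, -0.5902, 0.3396]
orientation: [-0.831, 1.359, -0.508]
contact_force: [0.7, -0.6, 0.1]
grip_width: 0.0357
```

```bash
python3 - <<'E'
from bench import r
from h import *
o=r.get_obs();st(o)
f=r.grab_frame("wrist");save(f,"pics/w9.png")
s=r.grab_frame("side");cv2.imwrite("pics/s9.png",s["pixels"][:,:,::-1])
cmd(o,tilt(102.65,-1),[.5516,-.5793,.227])
cmd(o,tilt(102.65,-1),[.5403,-.5291,.1657])
E
```

```text
11.82 tcp [ 0.5545 -0.5902  0.3396] q [ 0.6793  0.974   0.2971  0.9322 -0.5371  1.9072 -0.4229] F [ 0.6825 -0.5635  0.1295] w 0.0357
[[ 0.1706 -0.747  -0.6425]
 [-0.1426  0.6265 -0.7662]
 [ 0.975   0.2223  0.0003]]
xyz [ 0.2124  0.3117 -0.0015] rot [0.0012 0.0018 0.0002] | 113.2 mm 0.2 deg
xyz [ 0.2123  0.5785 -0.0011] rot [0.0012 0.0018 0.0002] | 184.9 mm 0.2 deg
```

View pics/w9.png

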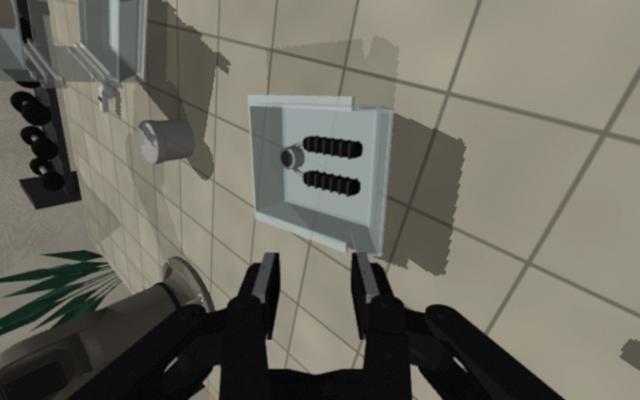

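View pics/s9.png

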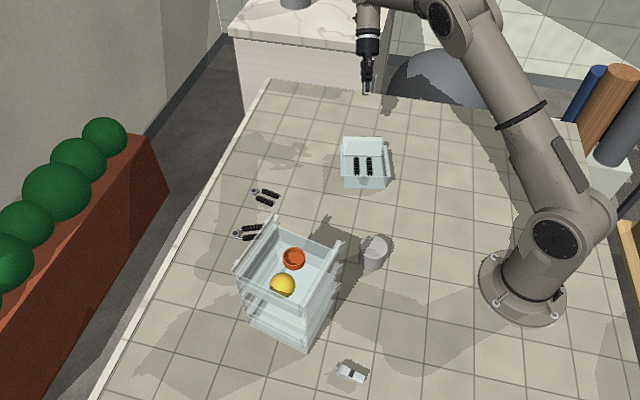

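Call:
step_arm(xyz=[[0.1, 0.15, 0], [0.21, 0.31, 0], [0.21, 0.31, 0], [0.21, 0.31, 0]], rotation=[[0, 0, 0], [0, 0, 0], [0, 0, 0], [0, 0, 0]])

```text
clock: 12.42
tcp_pos: [0.5531, -0.5791, 0.2306]
orientation: [-0.834, 1.359, -0.51]
contact_force: [0.2, -0.3, 1.5]
grip_width: 0.036
```

```bash
python3 - <<'E'
from bench import r
from h import *
o=r.get_obs();st(o)
f=r.grab_frame("wrist");save(f,"pics/w10.png")
cmd(o,tilt(102.65,-1),[.5403,-.5291,.1657])
E
```

```text
12.43 tcp [ 0.5531 -0.5791  0.2306] q [ 0.6681  1.0479  0.2811  1.0319 -0.5329  1.7422 -0.365 ] F [ 0.2082 -0.323   1.4535] w 0.036
[[ 0.171  -0.7491 -0.64  ]
 [-0.1434  0.6237 -0.7684]
 [ 0.9748  0.2232 -0.0007]]
xyz [ 0.0062  0.2762 -0.0042] rot [0.0021 0.0018 0.0023] | 82.9 mm 0.3 deg
```

View pics/w10.png

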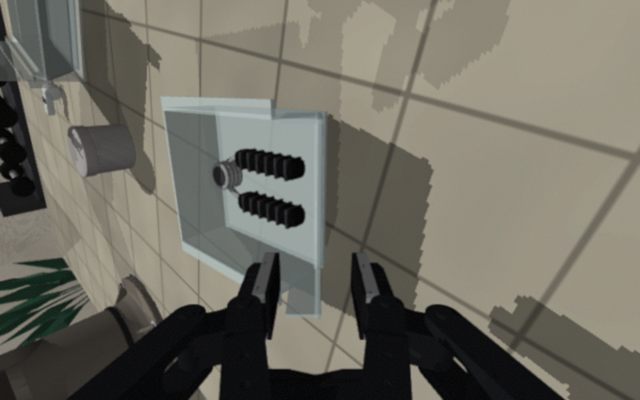

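Call:
step_arm(xyz=[[0.006, 0.1, -0.004], [0.006, 0.2, -0.004], [0.006, 0.25, -0.004], [0.006, 0.276, -0.004], [0.006, 0.276, -0.004]], rotation=[[0.002, 0, 0.002], [0.002, 0, 0.002], [0.002, 0, 0.002], [0.002, 0, 0.002], [0.002, 0, 0.002]])

```text
clock: 13.1
tcp_pos: [0.5408, -0.53, 0.1677]
orientation: [-0.831, 1.356, -0.512]
contact_force: [-0.3, -0.8, 1.0]
grip_width: 0.0357
```

```bash
python3 - <<'E'
from bench import r
from h import *
o=r.get_obs();st(o)
f=r.grab_frame("wrist");save(f,"pics/w11.png")
s=r.grab_frame("side");cv2.imwrite("pics/s11.png",cv2.resize(s["pixels"][60:210,300:460,::-1],None,fx=4,fy=4))
cmd(o,tilt(102.65,-1),[.5403,-.5291,.1657])
E
```

```text
13.1 tcp [ 0.5408 -0.53    0.1677] q [ 0.63    1.0378  0.2594  1.2105 -0.5423  1.5781 -0.3248] F [-0.3407 -0.786   1.0016] w 0.0357
[[ 0.172  -0.7488 -0.6401]
 [-0.1389  0.6249 -0.7683]
 [ 0.9753  0.221   0.0035]]
xyz [ 0.0018  0.0073 -0.0011] rot [-0.0009  0.0024  0.0022] | 2.3 mm 0.3 deg
```

View pics/w11.png

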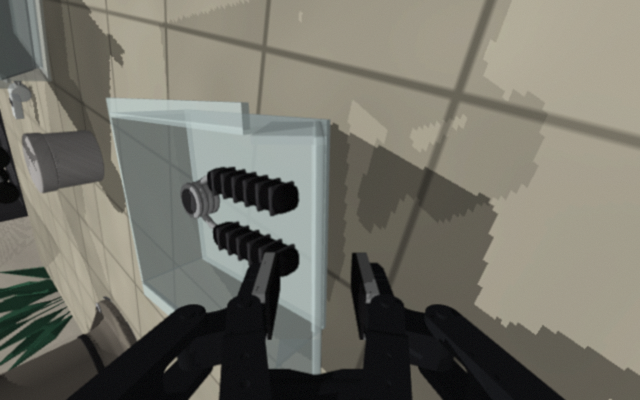

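View pics/s11.png

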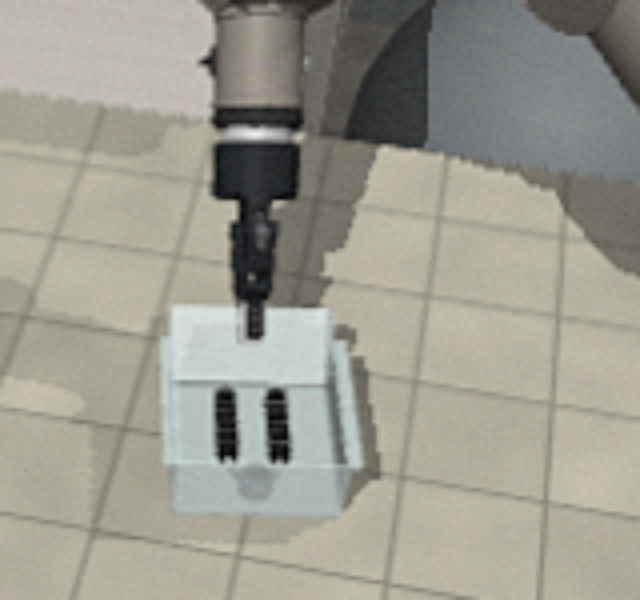

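Call:
step_arm(xyz=[[0.002, 0.007, 0], [0.002, 0.007, 0], [0.002, 0.007, 0], [0.002, 0.007, 0], [0.002, 0.007, 0], [0.002, 0.007, 0], [0.002, 0.007, 0]], rotation=[[0, 0, 0], [0, 0, 0], [0, 0, 0], [0, 0, 0], [0, 0, 0], [0, 0, 0], [0, 0, 0]], grip=1, force=100)

```text
clock: 14.08
tcp_pos: [0.5405, -0.5297, 0.1665]
orientation: [-0.83, 1.356, -0.513]
contact_force: [-1.1, -0.3, 5.5]
grip_width: 0.003
```

```bash
python3 - <<'E'
from bench import r
from h import *
o=r.get_obs();st(o)
f=r.grab_frame("wrist");save(f,"pics/w12.png")
s=r.grab_frame("side");cv2.imwrite("pics/s12.png",cv2.resize(s["pixels"][60:210,300:460,::-1],None,fx=4,fy=4,interpolation=cv2.INTER_CUBIC))
t=r.grab_frame("top");save(t,"pics/t12.png")
E
```

```text
14.07 tcp [ 0.5405 -0.5297  0.1665] q [ 0.6301  1.0385  0.2591  1.2122 -0.5427  1.5755 -0.3241] F [-1.1493 -0.3358  5.5124] w 0.003
[[ 0.1719 -0.749  -0.6399]
 [-0.1383  0.6248 -0.7684]
 [ 0.9754  0.2206  0.0038]]
```

View pics/w12.png

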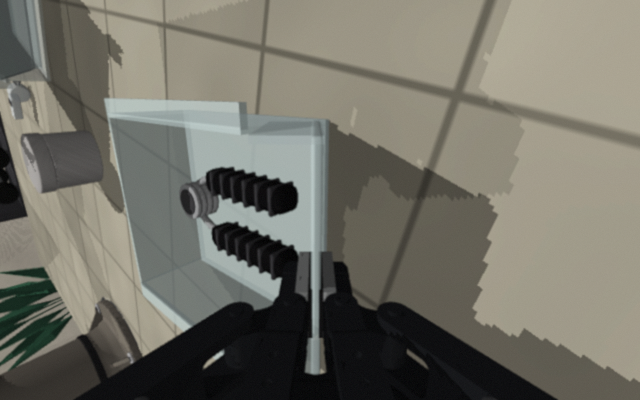

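View pics/s12.png

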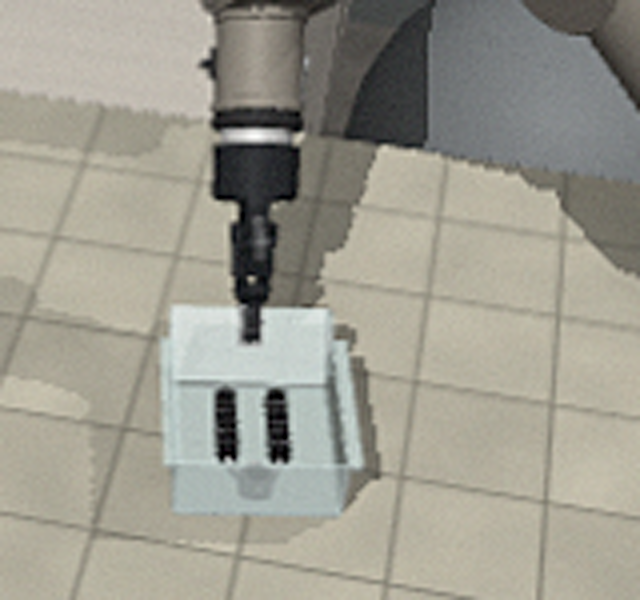

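```bash
python3 - <<'E'
import cv2
a=cv2.imread('pics/t12.png'); 
cv2.imwrite('pics/t12r.png',cv2.resize(a[145:240,190:290],None,fx=6,fy=6,interpolation=cv2.INTER_CUBIC))
a=cv2.imread('pics/side0.png'); 
cv2.imwrite('pics/s12r.png',cv2.resize(a[210:310,260:350],None,fx=6,fy=6,interpolation=cv2.INTER_CUBIC))
E
```

```text
(no output)
```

View pics/t12r.png

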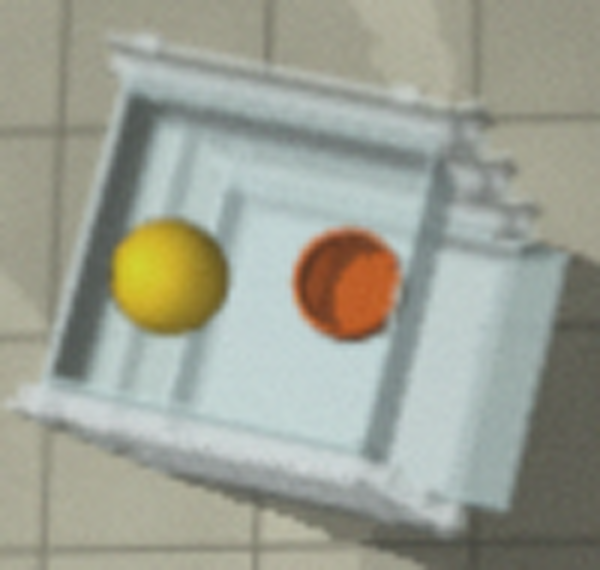

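View pics/s12r.png

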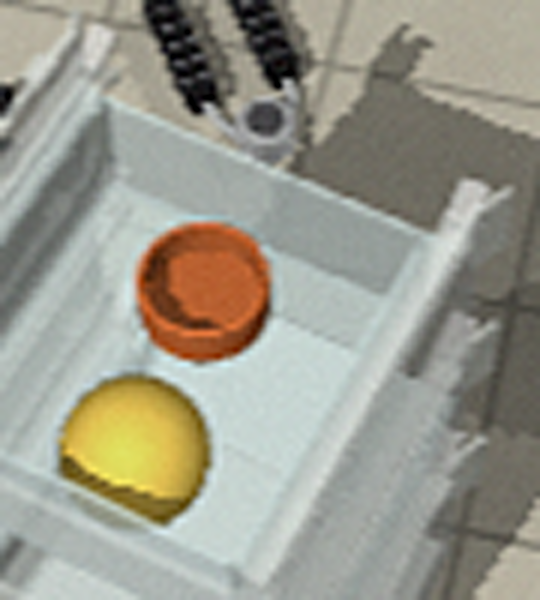

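```bash
python3 - <<'E'
from bench import r
from h import *
np.set_printoptions(precision=4,suppress=True)
t=r.grab_frame("top");s=r.grab_frame("side")
T=lambda x,y:((x+.5)/6-.5+190,(y+.5)/6-.5+145);S=lambda x,y:((x+.5)/6-.5+260,(y+.5)/6-.5+210)
def one(f,p): a,b=ray(f,[p]);return a,b[0]
P={}
for n,a,b in [("ff",(447,155),(107,97)),("fn",(385,462),(437,235)),("lipf",(570,260),None),("lipn",(510,512),None),("rf",(125,85),None),("rn",(47,388),None)]:
    if b: x,e=tri([one(t,T(*a)),one(s,S(*b))]);print(n,x,e)
    print(n,"top@.252",onz(t,[T(*a)],.252)[0],"@.069",onz(t,[T(*a)],.069)[0], "side@.252",onz(s,[S(*b)],.252)[0] if b else "")
E
```

```text
ff [0.6437 0.1285 0.2454] [np.float64(0.00015365908021071665), np.float64(0.00015365908021055906)]
ff top@.252 [0.6421 0.1275 0.252 ] @.069 [0.6902 0.1565 0.069 ] side@.252 [0.6417 0.1331 0.252 ]
fn [0.5056 0.1562 0.2391] [np.float64(0.0012663712762608725), np.float64(0.0012663712762609625)]
fn top@.252 [0.5028 0.1538 0.252 ] @.069 [0.5253 0.1877 0.069 ] side@.252 [0.5056 0.1645 0.252 ]
lipf top@.252 [0.5923 0.0716 0.252 ] @.069 [0.6312 0.0903 0.069 ] side@.252 
lipn top@.252 [0.4796 0.0983 0.252 ] @.069 [0.4979 0.1219 0.069 ] side@.252 
rf top@.252 [0.679  0.2769 0.252 ] @.069 [0.7339 0.3334 0.069 ] side@.252 
rn top@.252 [0.5388 0.3073 0.252 ] @.069 [0.5679 0.3693 0.069 ] side@.252
```

Call:
step_arm(xyz=[[-0.02, -0.024, 0], [-0.06, -0.07, 0], [-0.11, -0.13, 0], [-0.17, -0.2, 0], [-0.22, -0.264, 0], [-0.235, -0.282, 0], [-0.235, -0.282, 0]], rotation=[[0, 0, 0], [0, 0, 0], [0, 0, 0], [0, 0, 0], [0, 0, 0], [0, 0, 0], [0, 0, 0]])

```text
clock: 15.2
tcp_pos: [0.5402, -0.5297, 0.2772]
orientation: [-0.831, 1.355, -0.513]
contact_force: [0.8, 0.2, -3.1]
grip_width: 0.0029
```

```bash
cat >> h.py <<'E'
def RT(Rm,p):
    T=np.eye(4);T[:3,:3]=Rm;T[:3,3]=p;return T
def toolT(o): return RT(R.from_rotvec(o["orientation"]).as_matrix(),o["tcp_pos"])
def rz(a): return R.from_euler('z',a,degrees=True).as_matrix()
# tool pose at grasp, tray on ledge
G=RT(np.array([[.1719,-.749,-.6399],[-.1383,.6248,-.7684],[.9754,.2206,.0038]]).T,[.5405,-.5297,.1665])
TT=np.linalg.inv(G)@RT(rz(102.65),[.4955,-.3295,.03])   # tray in tool
RACK=RT(rz(76.8),[.5907,.2185,0])
E
python3 - <<'E'
from bench import r
from h import *
o=r.get_obs();st(o)
f=r.grab_frame("wrist");save(f,"pics/w13.png")
s=r.grab_frame("side");cv2.imwrite("pics/s13.png",cv2.resize(s["pixels"][60:210,300:460,::-1],None,fx=4,fy=4,interpolation=cv2.INTER_CUBIC))
W=toolT(o)@TT;print(W[:3,3],R.from_matrix(W[:3,:3]).as_euler('ZYX',degrees=True))
for c in ((-.22,.14),):
    g=RACK@RT(np.eye(3),[c[0],0,c[1]])@np.linalg.inv(TT);cmd(o,g[:3,:3],g[:3,3]);print(g[:3,3])
E
```

```text
15.2 tcp [ 0.5402 -0.5297  0.2772] q [ 0.6221  0.9171  0.2778  1.1897 -0.5275  1.7076 -0.3765] F [ 0.8328  0.1798 -3.0953] w 0.0029
[[ 0.1723 -0.7495 -0.6392]
 [-0.1378  0.6242 -0.769 ]
 [ 0.9754  0.2206  0.0043]]
[ 0.4952 -0.3296  0.1405] [102.6494   0.0497  -0.0277]
xyz [-0.8602  0.7187  0.0946] rot [ 0.1835  0.221  -0.0006] | 337.5 mm 25.8 deg
[ 0.4937 -0.1955  0.2765]
```

View pics/w13.png

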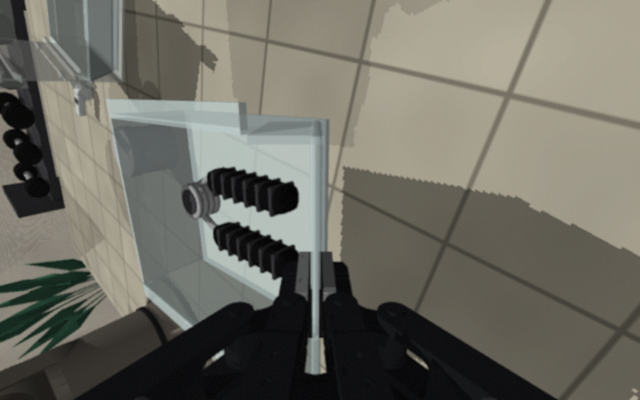

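View pics/s13.png

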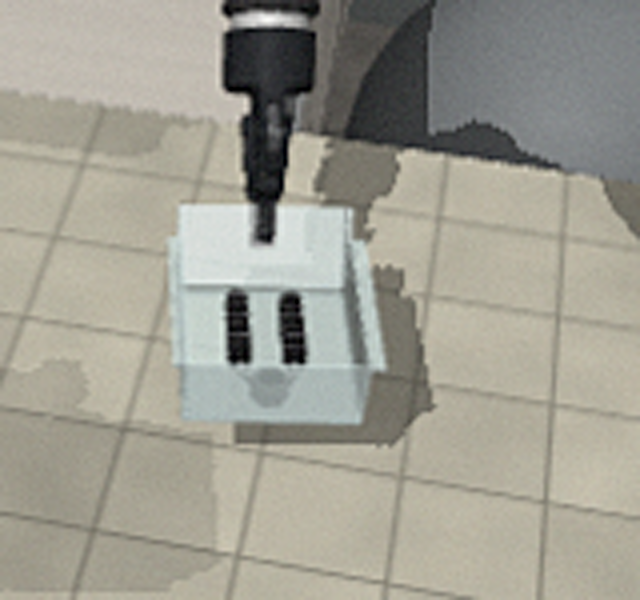

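Call:
step_arm(xyz=[[-0.03, 0.025, 0.003], [-0.1, 0.08, 0.01], [-0.18, 0.15, 0.02], [-0.26, 0.22, 0.03], [-0.35, 0.29, 0.04], [-0.44, 0.36, 0.05], [-0.53, 0.44, 0.06], [-0.62, 0.52, 0.07], [-0.71, 0.59, 0.08], [-0.79, 0.66, 0.09], [-0.84, 0.7, 0.095], [-0.86, 0.719, 0.095], [-0.86, 0.719, 0.095], [-0.86, 0.719, 0.095]], rotation=[[0, 0, 0], [0.015, 0.02, 0], [0.035, 0.04, 0], [0.055, 0.065, 0], [0.075, 0.09, 0], [0.095, 0.115, 0], [0.115, 0.14, 0], [0.135, 0.16, 0], [0.15, 0.18, 0], [0.165, 0.2, 0], [0.175, 0.21, 0], [0.183, 0.221, 0], [0.183, 0.221, 0], [0.183, 0.221, 0]])

```text
clock: 17.05
tcp_pos: [0.4937, -0.1963, 0.2754]
orientation: [-0.519, 1.552, -0.86]
contact_force: [-0.1, -0.3, -3.0]
grip_width: 0.0029
```

```bash
python3 - <<'E'
from bench import r
from h import *
o=r.get_obs();st(o)
f=r.grab_frame("wrist");save(f,"pics/w14.png")
s=r.grab_frame("side");cv2.imwrite("pics/s14.png",cv2.resize(s["pixels"][140:350,220:420,::-1],None,fx=2.8,fy=2.8,interpolation=cv2.INTER_CUBIC))
s=r.grab_frame("top");cv2.imwrite("pics/t14.png",cv2.resize(s["pixels"][130:260,190:380,::-1],None,fx=4,fy=4,interpolation=cv2.INTER_CUBIC))
W=np.linalg.inv(RACK)@toolT(o)@TT;print(W[:3,3],R.from_matrix(W[:3,:3]).as_euler('ZYX',degrees=True))
E
```

```text
17.05 tcp [ 0.4937 -0.1963  0.2754] q [ 0.2879  0.5024  0.1976  1.9869 -0.9018  1.0848 -0.7138] F [-0.1208 -0.3003 -2.9731] w 0.0029
[[-0.1739 -0.7478 -0.6408]
 [ 0.1468  0.6238 -0.7677]
 [ 0.9738 -0.2275  0.0013]]
[-0.2207 -0.      0.1391] [-0.0455 -0.0668  0.1432]
```

View pics/w14.png

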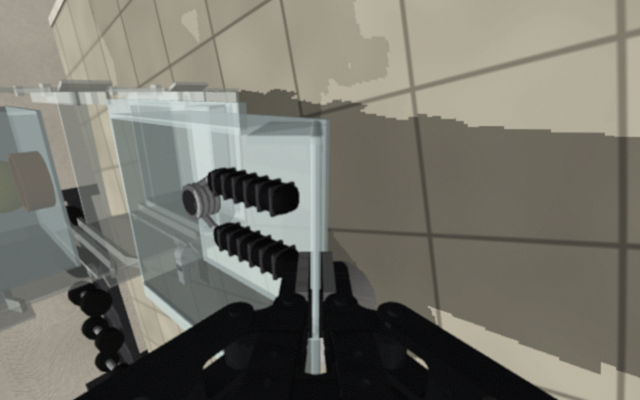

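View pics/s14.png

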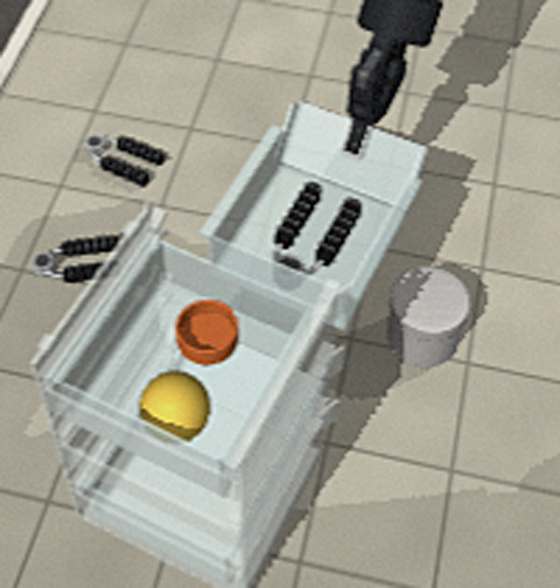

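View pics/t14.png

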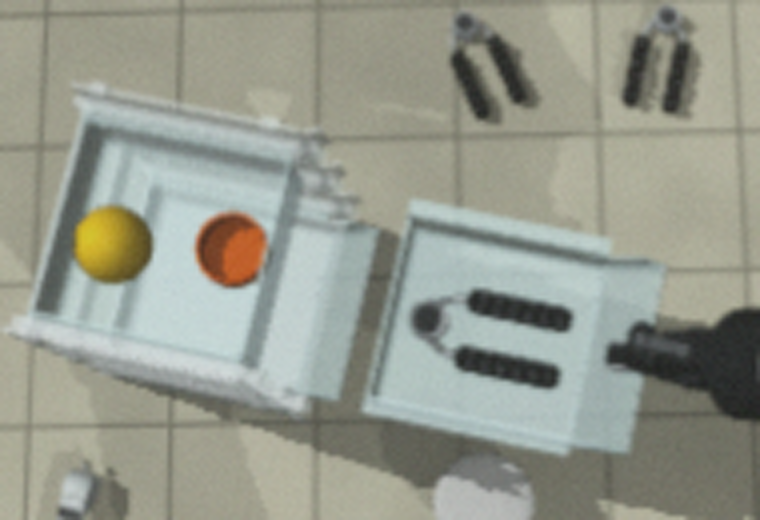

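```bash
python3 - <<'E'
from bench import r
from h import *
np.set_printoptions(precision=4,suppress=True)
o=r.get_obs()
t=r.grab_frame("top");s=r.grab_frame("side");W=toolT(o)@TT
cv2.imwrite("pics/t15.png",cv2.resize(t["pixels"][150:215,250:350,::-1],None,fx=8,fy=8,interpolation=cv2.INTER_CUBIC))
T=lambda x,y:((x+.5)/4-.5+190,(y+.5)/4-.5+130)
q=onz(t,[T(412,200),T(362,410),T(610,240),T(568,453)],.169);print(q)
I=np.linalg.inv(RACK)
for p in q: print((I@np.r_[p,1])[:3])
print("pred",[ (I@W@np.array([x,y,.03,1]))[:3] for x,y in((.075,-.08),(.075,.08),(-.075,-.08))])
# side view
S=lambda x,y:((x+.5)/2.8-.5+220,(y+.5)/2.8-.5+140)
q=onz(s,[S(205,235),S(272,128),S(422,150),S(290,103)],.169);print([ (I@np.r_[p,1])[:3] for p in q])
# predicted rack points drawn
b=t["pixels"][:,:,::-1].copy()
pts=[(-.094,-.0885,.1605),(-.094,-.0885,.2525),(-.094,-.0885,.0685),(-.08,.0875,.276),(-.08,-.0875,.276),(.08,-.0875,.276),(.08,.0875,.276),(-.116,.07,.069),(-.116,-.07,.069)]
u=proj(t,[(RACK@np.r_[p,1])[:3] for p in pts])
b=cv2.resize(b[130:240,190:350],None,fx=5,fy=5,interpolation=cv2.INTER_CUBIC)
for p in u: cv2.circle(b,tuple(int(round(v)) for v in (p-[190,130]+.5)*5),3,(0,0,255),1)
cv2.imwrite("pics/t16.png",b)
b=s["pixels"][:,:,::-1].copy();u=proj(s,[(RACK@np.r_[p,1])[:3] for p in pts])
b=cv2.resize(b[190:350,220:360],None,fx=3.7,fy=3.7,interpolation=cv2.INTER_CUBIC)
for p in u: cv2.circle(b,tuple(int(round(v)) for v in (p-[220,190]+.5)*3.7),3,(0,0,255),1)
cv2.imwrite("pics/s16.png",b)
E
```

```text
[[ 0.6342  0.0565  0.169 ]
 [ 0.4813  0.0931  0.169 ]
 [ 0.6013 -0.0873  0.169 ]
 [ 0.448  -0.053   0.169 ]]
[-0.1478 -0.0794  0.169 ]
[-0.1471  0.0778  0.169 ]
[-0.2953 -0.0801  0.169 ]
[-0.2969  0.0769  0.169 ]
pred [array([-0.1454, -0.08  ,  0.169 ]), array([-0.1453,  0.08  ,  0.1695]), array([-0.2954, -0.0799,  0.1688])]
[array([-0.1463, -0.0732,  0.169 ]), array([-0.2925, -0.078 ,  0.169 ]), array([-0.3332,  0.0653,  0.169 ]), array([-0.3312, -0.0771,  0.169 ])]
```

View pics/t16.png

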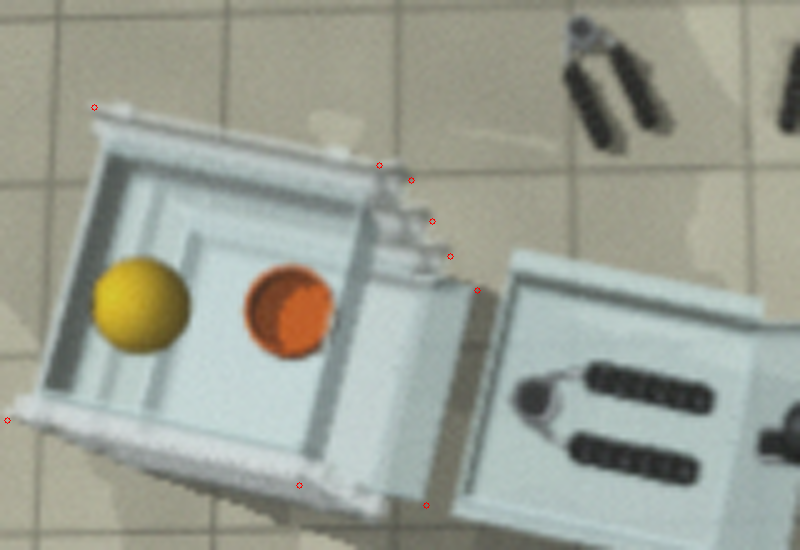

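View pics/s16.png

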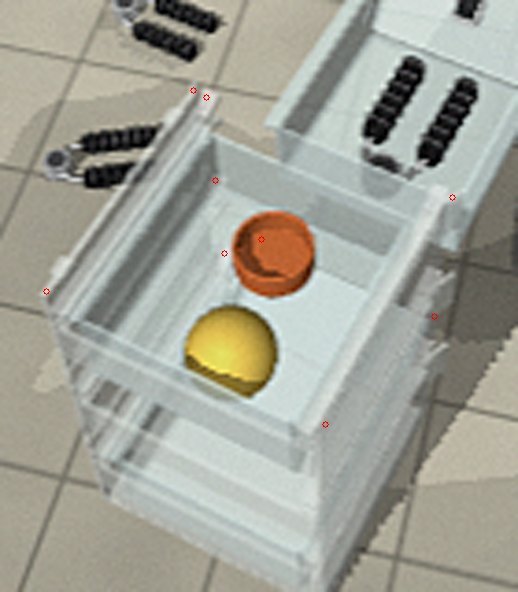

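```bash
python3 - <<'E'
from bench import r
from h import *
t=r.grab_frame("top")
cv2.imwrite("pics/t17.png",cv2.resize(t["pixels"][160:240,230:300,::-1],None,fx=7.5,fy=7.5,interpolation=cv2.INTER_LANCZOS4))
cv2.imwrite("pics/t18.png",cv2.resize(t["pixels"][140:240,185:245,::-1],None,fx=6,fy=6,interpolation=cv2.INTER_LANCZOS4))
E
```

```text
(no output)
```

View pics/t17.png

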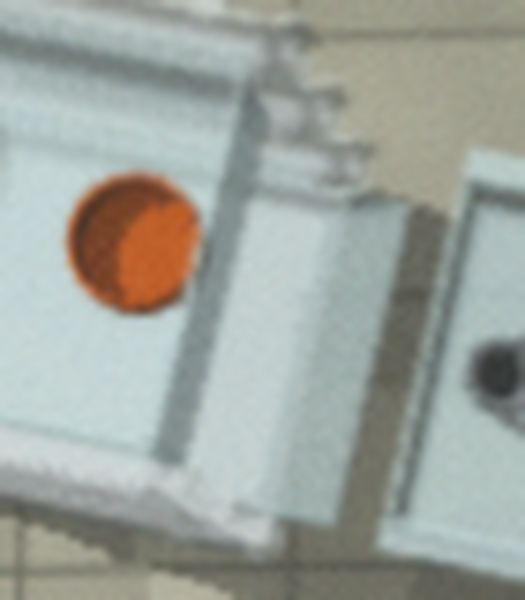

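View pics/t18.png

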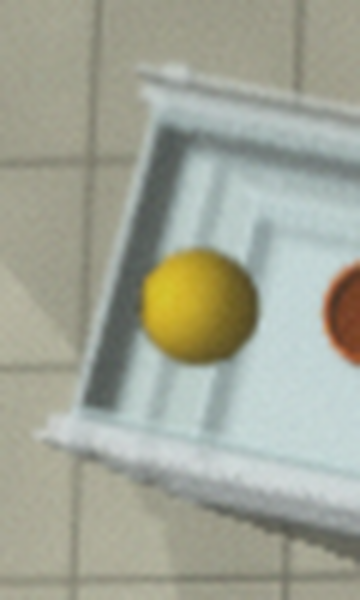

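```bash
python3 - <<'E'
from bench import r
from h import *
np.set_printoptions(precision=4,suppress=True)
t=r.grab_frame("top");I=np.linalg.inv(RACK)
A=lambda x,y:((x+.5)/7.5-.5+230,(y+.5)/7.5-.5+160);B=lambda x,y:((x+.5)/6-.5+185,(y+.5)/6-.5+140)
for n,P,z in [("lip",[A(411,205),A(333,525)],.069),("rear",[B(138,68),B(37,435)],.276),("rear.25",[B(138,68),B(37,435)],.25),("topflare",[A(318,30),A(275,552)],.2525),("topflare+10",[A(318,30),A(275,552)],.2625),("midflare",[A(347,95)],.1605),("lowflare",[A(374,150)],.0685),("tray rim rear",[B(160,105),B(80,410)],.252),("tray rim front",[A(248,92),A(170,462)],.252)]:
  q=onz(t,P,z);print(n,[(I@np.r_[p,1])[:2] for p in q], np.mean([(I@np.r_[p,1])[:2] for p in q],0))
E
```

```text
lip [array([-0.1141, -0.0718]), array([-0.1131,  0.0676])] [-0.1136 -0.0021]
rear [array([ 0.0818, -0.087 ]), array([0.0813, 0.0837])] [ 0.0816 -0.0016]
rear.25 [array([ 0.0917, -0.0933]), array([0.0913, 0.082 ])] [ 0.0915 -0.0056]
topflare [array([-0.0935, -0.0939]), array([-0.1229,  0.0937])] [-0.1082 -0.0001]
topflare+10 [array([-0.0955, -0.0915]), array([-0.1246,  0.0943])] [-0.11    0.0014]
midflare [array([-0.0928, -0.0928])] [-0.0928 -0.0928]
lowflare [array([-0.0931, -0.092 ])] [-0.0931 -0.092 ]
tray rim rear [array([ 0.0761, -0.0777]), array([0.0743, 0.067 ])] [ 0.0752 -0.0053]
tray rim front [array([-0.0739, -0.0662]), array([-0.0788,  0.0706])] [-0.0764  0.0022]
```

```bash
cat > go.py <<'E'
import sys
from bench import r
from h import *
o=r.get_obs();st(o)
W=np.linalg.inv(RACK)@toolT(o)@TT;print("tray in rack",W[:3,3],R.from_matrix(W[:3,:3]).as_euler('ZYX',degrees=True))
g=RACK@RT(np.eye(3),[float(v) for v in sys.argv[1:4]])@np.linalg.inv(TT);cmd(o,g[:3,:3],g[:3,3])
if len(sys.argv)>4:
    n=sys.argv[4];k=r.grab_frame("wrist");save(k,f"pics/w{n}.png")
    s=r.grab_frame("side");cv2.imwrite(f"pics/s{n}.png",cv2.resize(s["pixels"][140:350,220:420,::-1],None,fx=2.8,fy=2.8,interpolation=cv2.INTER_CUBIC))
    s=r.grab_frame("top");cv2.imwrite(f"pics/t{n}.png",cv2.resize(s["pixels"][130:260,190:380,::-1],None,fx=4,fy=4,interpolation=cv2.INTER_CUBIC))
E
python3 go.py -.18 -.001 .1325;python3 go.py -.12 -.001 .1325|tail -1
```

```text
17.4 tcp [ 0.4936 -0.1954  0.2753] q [ 0.2874  0.5021  0.1966  1.9878 -0.9022  1.0848 -0.7141] F [ 0.203  -0.142  -2.6243] w 0.0028
[[-0.1734 -0.7473 -0.6415]
 [ 0.1459  0.6247 -0.7671]
 [ 0.974  -0.2266  0.0007]]
tray in rack [-0.2197  0.0006  0.1392] [ 0.0089 -0.1162  0.1774]
xyz [-0.0887  0.1015  0.0039] rot [ 0.0016 -0.0012 -0.0013] | 40.5 mm 0.2 deg
xyz [-0.2421  0.2298  0.0043] rot [ 0.0016 -0.0012 -0.0013] | 100.2 mm 0.2 deg
```

Call:
step_arm(xyz=[[-0.03, 0.04, 0.004], [-0.06, 0.08, 0.004], [-0.089, 0.101, 0.004], [-0.089, 0.101, 0.004], [-0.11, 0.12, 0.004], [-0.14, 0.145, 0.004], [-0.165, 0.165, 0.004], [-0.165, 0.165, 0.004]], rotation=[[0.002, 0, 0], [0.002, -0.001, -0.001], [0.002, -0.001, -0.001], [0.002, -0.001, -0.001], [0.002, -0.001, -0.001], [0.002, -0.001, -0.001], [0.002, -0.001, -0.001], [0.002, -0.001, -0.001]])

```text
clock: 18.4
tcp_pos: [0.5107, -0.1266, 0.2692]
orientation: [-0.52, 1.549, -0.859]
contact_force: [0.0, -0.4, -3.4]
grip_width: 0.003
```

```bash
python3 go.py -.10 -.001 .1325 20
```

```text
18.4 tcp [ 0.5107 -0.1266  0.2692] q [ 0.1956  0.4867  0.1457  2.029  -0.9685  0.9896 -0.7636] F [ 0.033  -0.3852 -3.3773] w 0.003
[[-0.1706 -0.7485 -0.6408]
 [ 0.1477  0.6235 -0.7677]
 [ 0.9742 -0.2256  0.0042]]
tray in rack [-0.1489 -0.0007  0.1329] [ 0.0682 -0.0643 -0.0195]
xyz [-0.1251  0.1051  0.0008] rot [ 0.0003  0.0007 -0.0007] | 49.0 mm 0.1 deg
```

View pics/s20.png

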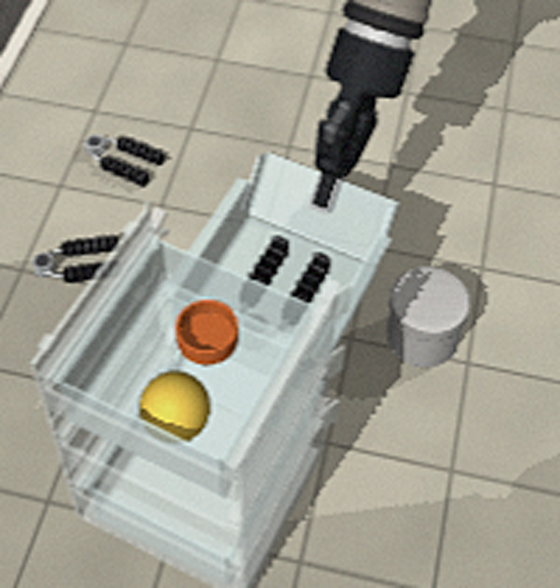

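View pics/t20.png

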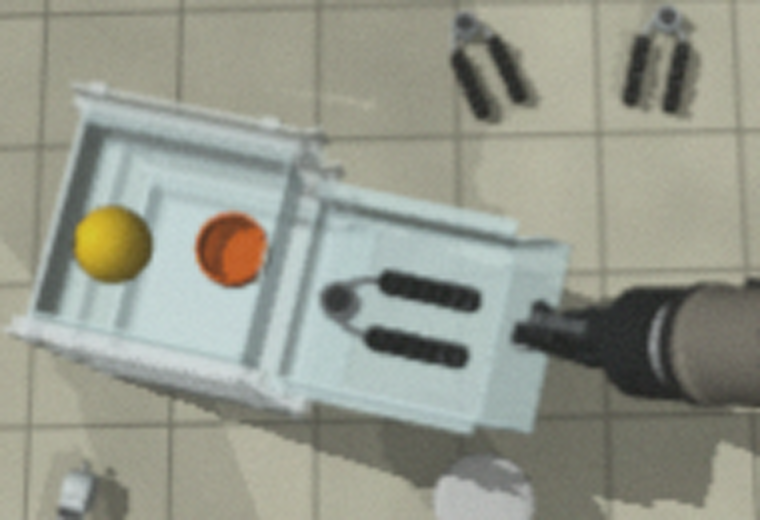

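View pics/w20.png

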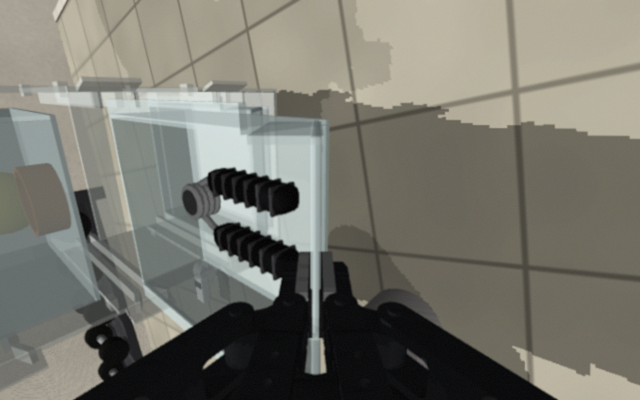

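Call:
step_arm(xyz=[[-0.02, 0.017, 0], [-0.04, 0.034, 0], [-0.06, 0.05, 0], [-0.075, 0.063, 0], [-0.075, 0.063, 0]], rotation=[[0, 0, 0], [0, 0, 0], [0, 0, 0], [0, 0, 0], [0, 0, 0]])

```text
clock: 19.18
tcp_pos: [0.5173, -0.0988, 0.269]
orientation: [-0.52, 1.549, -0.861]
contact_force: [-0.2, 0.0, -3.2]
grip_width: 0.0028
```

```bash
python3 go.py -.05 -.001 .1325 21
```

```text
19.18 tcp [ 0.5173 -0.0988  0.269 ] q [ 0.1566  0.4798  0.1262  2.0395 -0.9931  0.954  -0.7906] F [-0.1596  0.0063 -3.1757] w 0.0028
[[-0.1716 -0.7488 -0.6402]
 [ 0.1483  0.6228 -0.7682]
 [ 0.9739 -0.2267  0.0042]]
tray in rack [-0.1204 -0.001   0.1325] [ 0.0015 -0.0215 -0.0225]
xyz [-0.1805  0.1502  0.0007] rot [-0.0002  0.0002 -0.0002] | 70.4 mm 0.0 deg
```

View pics/t21.png

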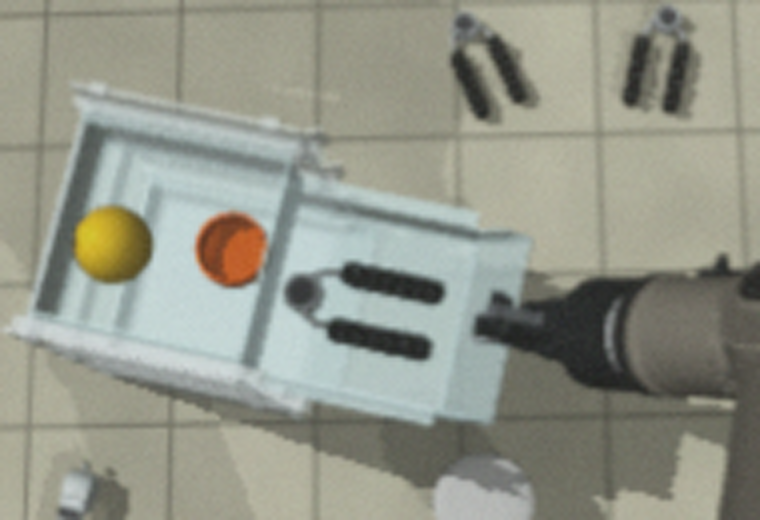

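Call:
step_arm(xyz=[[-0.03, 0.025, 0], [-0.06, 0.05, 0], [-0.09, 0.075, 0], [-0.12, 0.1, 0], [-0.15, 0.125, 0], [-0.18, 0.15, 0], [-0.18, 0.15, 0]], rotation=[[0, 0, 0], [0, 0, 0], [0, 0, 0], [0, 0, 0], [0, 0, 0], [0, 0, 0], [0, 0, 0]])

```text
clock: 20.2
tcp_pos: [0.5333, -0.03, 0.2689]
orientation: [-0.52, 1.549, -0.86]
contact_force: [-0.3, -0.6, -2.2]
grip_width: 0.0023
```

```bash
python3 go.py -.01 -.001 .1315 22
```

```text
20.2 tcp [ 0.5333 -0.03    0.2689] q [ 0.0607  0.4713  0.0776  2.0496 -1.0501  0.8708 -0.8591] F [-0.2619 -0.6489 -2.1643] w 0.0023
[[-0.1711 -0.7489 -0.6402]
 [ 0.148   0.6229 -0.7682]
 [ 0.9741 -0.2262  0.0043]]
tray in rack [-0.0498 -0.0008  0.1325] [ 0.0298 -0.0237 -0.0263]
xyz [-0.1001  0.0875  0.0009] rot [-0.      0.0004 -0.0003] | 39.9 mm 0.0 deg
```

View pics/s22.png

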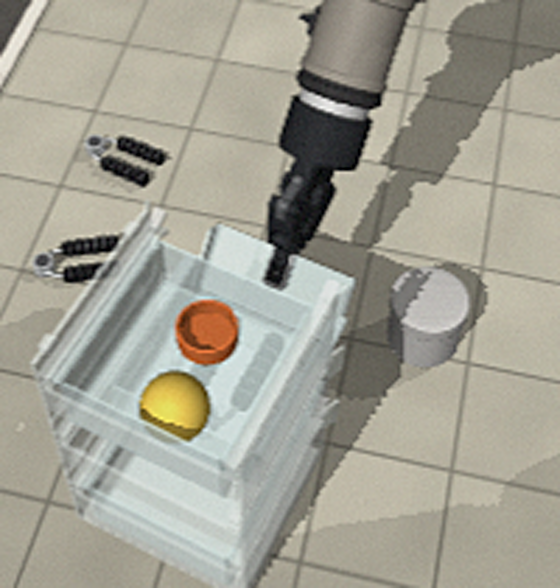

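View pics/w22.png

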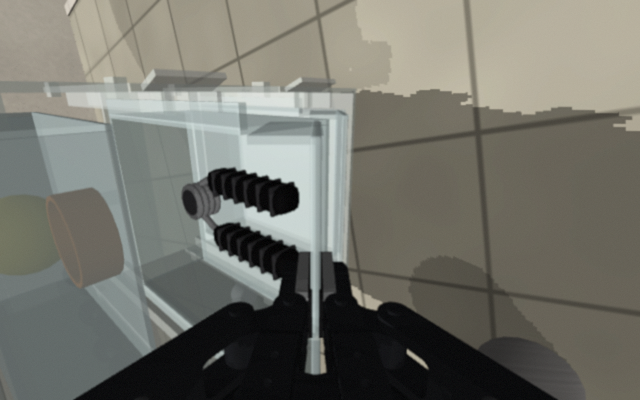

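Call:
step_arm(xyz=[[-0.025, 0.022, 0], [-0.05, 0.044, 0], [-0.075, 0.066, 0], [-0.09, 0.079, 0], [-0.1, 0.087, 0], [-0.1, 0.087, 0]], rotation=[[0, 0, 0], [0, 0, 0], [0, 0, 0], [0, 0, 0], [0, 0, 0], [0, 0, 0]])

```text
clock: 21.1
tcp_pos: [0.5423, 0.0072, 0.268]
orientation: [-0.519, 1.549, -0.863]
contact_force: [-0.6, 0.7, -2.2]
grip_width: 0.0026
```

```bash
python3 go.py .003 -.001 .1302 23
```

```text
21.1 tcp [0.5423 0.0072 0.268 ] q [ 0.0081  0.4734  0.0525  2.0463 -1.0802  0.8241 -0.8979] F [-0.5537  0.7459 -2.2407] w 0.0026
[[-0.1729 -0.749  -0.6396]
 [ 0.1494  0.6219 -0.7687]
 [ 0.9735 -0.2285  0.0043]]
tray in rack [-0.0116 -0.0015  0.1314] [-0.1028  0.0238 -0.0308]
xyz [-0.0344  0.0344 -0.0002] rot [-0.001  -0.0007  0.0003] | 14.6 mm 0.1 deg
```

View pics/s23.png

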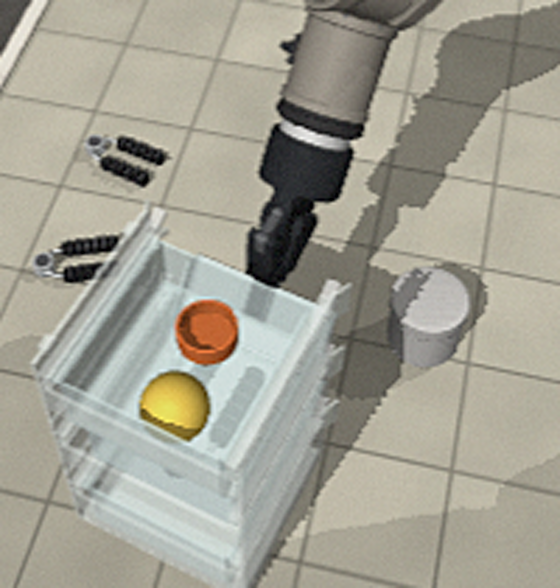

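Call:
step_arm(xyz=[[-0.01, 0.01, 0], [-0.018, 0.018, 0], [-0.025, 0.026, 0], [-0.028, 0.029, 0], [-0.028, 0.029, 0]], rotation=[[0, 0, 0], [0, 0, 0], [0, 0, 0], [0, 0, 0], [0, 0, 0]])

```text
clock: 21.88
tcp_pos: [0.545, 0.0187, 0.2668]
orientation: [-0.518, 1.55, -0.863]
contact_force: [0.2, -0.6, -1.3]
grip_width: 0.0027
```

```bash
python3 go.py .006 -.001 .1302 24
```

```text
21.88 tcp [0.545  0.0187 0.2668] q [-0.0072  0.4764  0.0441  2.0443 -1.0905  0.8095 -0.9075] F [ 0.2396 -0.6272 -1.3091] w 0.0027
[[-0.1733 -0.7487 -0.6399]
 [ 0.1496  0.6221 -0.7685]
 [ 0.9734 -0.2289  0.0041]]
tray in rack [ 0.0003 -0.0016  0.1303] [-0.1261  0.0044 -0.0191]
xyz [-0.0145  0.0124 -0.0003] rot [-0.0011 -0.0009  0.0001] | 5.7 mm 0.1 deg
```

Call:
step_arm(xyz=[[-0.004, 0.003, 0], [-0.008, 0.007, 0], [-0.008, 0.007, 0]], rotation=[[0, 0, 0], [0, 0, 0], [0, 0, 0]])

```text
clock: 22.4
tcp_pos: [0.5458, 0.0219, 0.2667]
orientation: [-0.518, 1.55, -0.863]
contact_force: [-0.5, -0.6, -1.0]
grip_width: 0.0028
```

Call:
step_arm(xyz=[[-0.004, 0.003, 0], [-0.008, 0.007, 0], [-0.008, 0.007, 0]], rotation=[[0, 0, 0], [0, 0, 0], [0, 0, 0]])

```text
clock: 22.78
tcp_pos: [0.5462, 0.0241, 0.2666]
orientation: [-0.518, 1.55, -0.864]
contact_force: [-3.3, -6.8, 2.9]
grip_width: 0.0029
```

Call:
step_arm(xyz=[[-0.005, 0.004, 0], [-0.009, 0.007, 0], [-0.009, 0.007, 0]], rotation=[[0, 0, 0], [0, 0, 0], [0, 0, 0]])

```text
clock: 23.15
tcp_pos: [0.546, 0.0244, 0.2668]
orientation: [-0.519, 1.551, -0.868]
contact_force: [-8.4, -15.0, 9.2]
grip_width: 0.0032
```

```bash
python3 go.py .006 -.001 .130 25
```

```text
23.15 tcp [0.546  0.0244 0.2668] q [-0.018   0.4758  0.043   2.0442 -1.0936  0.7999 -0.918 ] F [ -8.3835 -15.0102   9.1738] w 0.0032
[[-0.1768 -0.7501 -0.6372]
 [ 0.1507  0.6192 -0.7707]
 [ 0.9726 -0.2323  0.0036]]
tray in rack [ 0.0056 -0.0019  0.1295] [-0.3263  0.1999  0.0111]
xyz [0.0007 0.0006 0.0008] rot [-0.0022 -0.0029  0.0022] | 0.4 mm 0.4 deg
```

View pics/w25.png

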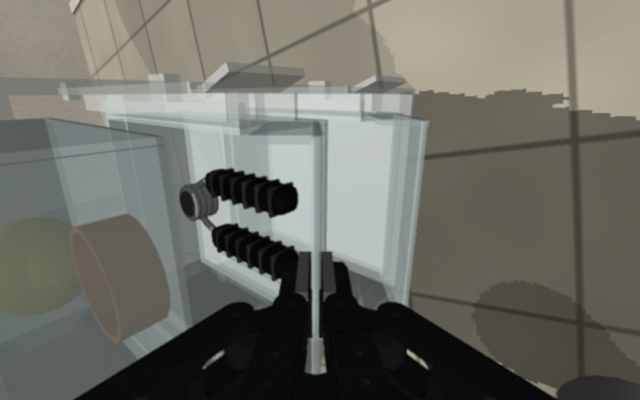

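View pics/t25.png

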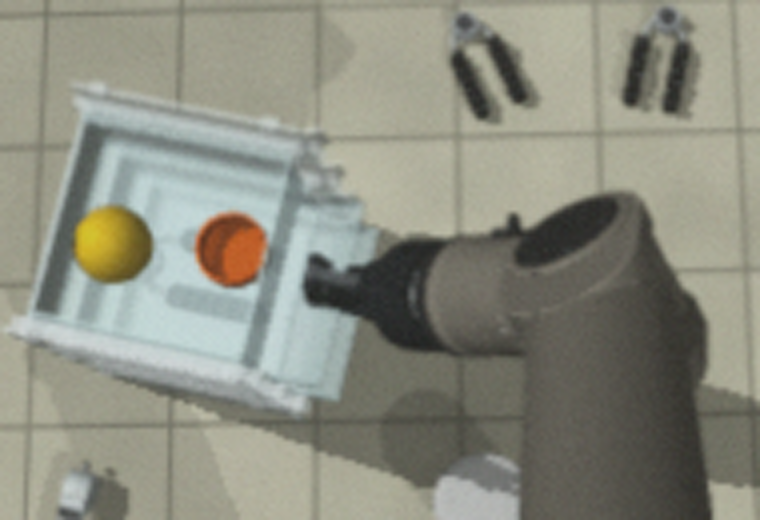

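View pics/s25.png

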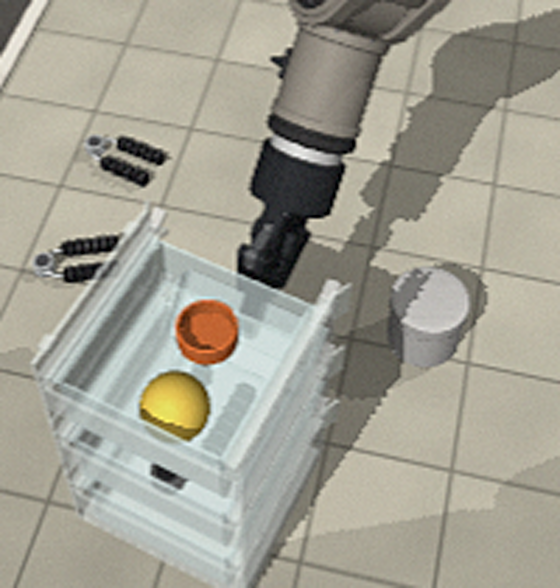

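```bash
python3 - <<'E'
from bench import r
from h import *
np.set_printoptions(precision=4,suppress=True)
t=r.grab_frame("top");I=np.linalg.inv(RACK)
b=cv2.resize(t["pixels"][160:240,230:300,::-1],None,fx=7.5,fy=7.5,interpolation=cv2.INTER_LANCZOS4)
cv2.imwrite("pics/t26.png",b)
A=lambda x,y:((x+.5)/4-.5+190,(y+.5)/4-.5+130)
q=onz(t,[A(363,202),A(335,400)],.161)
print([(I@np.r_[p,1])[:2] for p in q])
E
```

```text
[array([-0.1117, -0.0721]), array([-0.1253,  0.0744])]
```

View pics/t26.png

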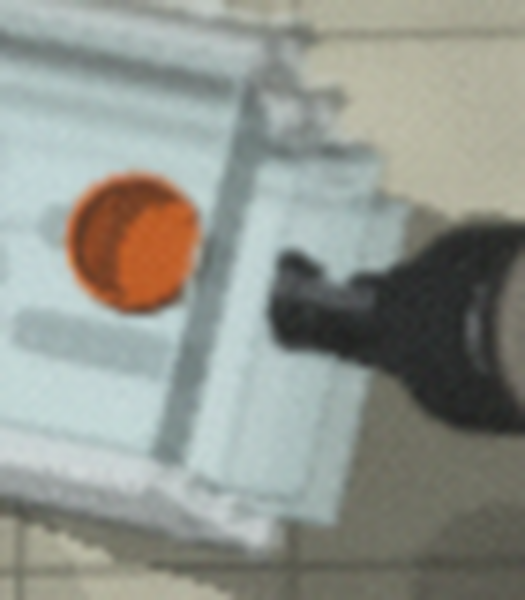

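```bash
python3 - <<'E'
from bench import r
from h import *
np.set_printoptions(precision=4,suppress=True)
t=r.grab_frame("top");I=np.linalg.inv(RACK)
A=lambda x,y:((x+.5)/7.5-.5+230,(y+.5)/7.5-.5+160)
for P,z in(([A(382,152),A(308,500)],.161),([A(411,205),A(333,525)],.069)):
  print([(I@np.r_[p,1])[:2] for p in onz(t,P,z)])
E
```

```text
[array([-0.1118, -0.073 ]), array([-0.1153,  0.0666])]
[array([-0.1141, -0.0718]), array([-0.1131,  0.0676])]
```

Call:
step_arm(xyz=[[0, 0, 0], [0, 0, 0], [0, 0, 0], [0, 0, 0]], rotation=[[0, 0, 0], [0, 0, 0], [0, 0, 0], [0, 0, 0]], grip=0.6)

```text
clock: 23.9
tcp_pos: [0.5461, 0.0249, 0.2667]
orientation: [-0.519, 1.551, -0.867]
contact_force: [0.5, 0.2, 0.9]
grip_width: 0.0341
```

```bash
python3 go.py .006 -.001 .130 27
```

```text
23.9 tcp [0.5461 0.0249 0.2667] q [-0.0176  0.476   0.0414  2.044  -1.0932  0.7994 -0.9183] F [0.4612 0.1845 0.9462] w 0.0341
[[-0.1763 -0.7501 -0.6374]
 [ 0.1503  0.6195 -0.7705]
 [ 0.9728 -0.2316  0.0036]]
tray in rack [ 0.006  -0.0017  0.1296] [-0.2876  0.1847  0.0142]
xyz [ 0.0018 -0.0004  0.0009] rot [-0.0019 -0.0026  0.0021] | 0.6 mm 0.3 deg
```

View pics/w27.png

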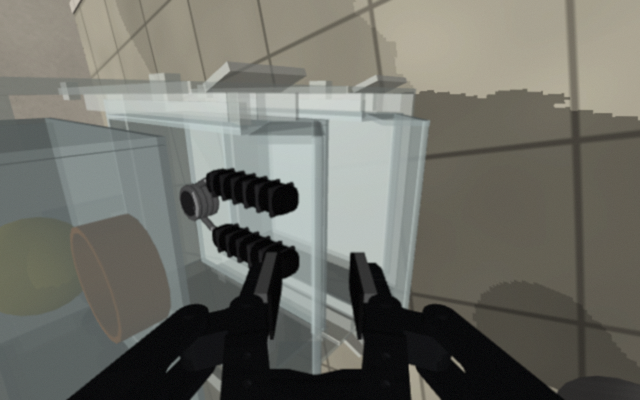

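Call:
step_arm(xyz=[[0, -0.05, 0], [0, -0.15, 0], [0, -0.25, 0], [0, -0.37, 0], [0, -0.5, 0], [0, -0.6, 0], [0, -0.6, 0]], rotation=[[0, 0, 0], [0, 0, 0], [0, 0, 0], [0, 0, 0], [0, 0, 0], [0, 0, 0], [0, 0, 0]])

```text
clock: 24.92
tcp_pos: [0.5189, -0.0892, 0.4078]
orientation: [-0.515, 1.548, -0.873]
contact_force: [-0.3, -0.3, -0.4]
grip_width: 0.0338
```

```bash
python3 - <<'E'
from bench import r
from h import *
o=r.get_obs();st(o)
t=r.grab_frame("top")
cv2.imwrite("pics/t28.png",cv2.resize(t["pixels"][160:240,230:300,::-1],None,fx=7.5,fy=7.5,interpolation=cv2.INTER_LANCZOS4))
s=r.grab_frame("side");cv2.imwrite("pics/s28.png",cv2.resize(s["pixels"][190:350,220:360,::-1],None,fx=3.7,fy=3.7,interpolation=cv2.INTER_CUBIC))
save(r.grab_frame("wrist"),"pics/w28.png")
E
```

```text
24.93 tcp [ 0.5189 -0.0892  0.4078] q [ 0.0841  0.2716  0.1838  1.9495 -0.8474  1.1176 -1.0796] F [-0.2801 -0.2654 -0.3714] w 0.0338
[[-0.1768 -0.7504 -0.6368]
 [ 0.1562  0.6174 -0.7709]
 [ 0.9718 -0.2358  0.0081]]
```

View pics/t28.png

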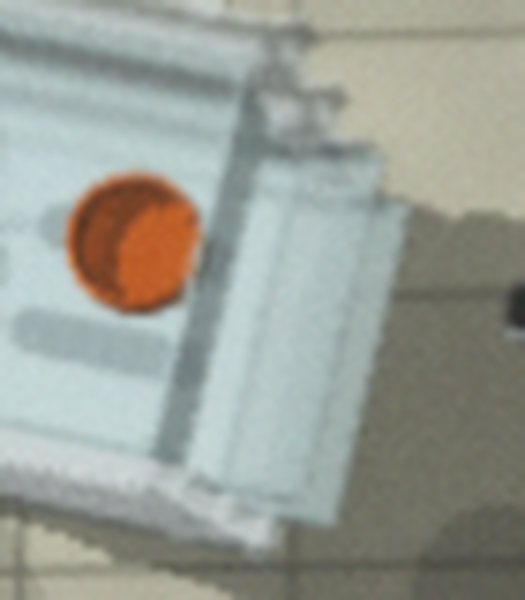

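View pics/s28.png

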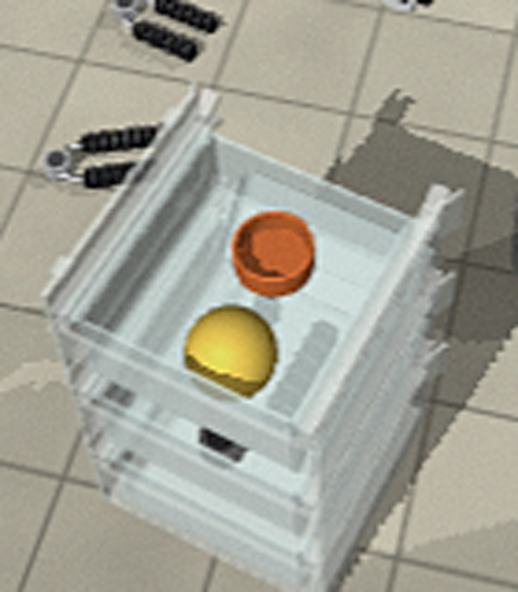

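View pics/w28.png

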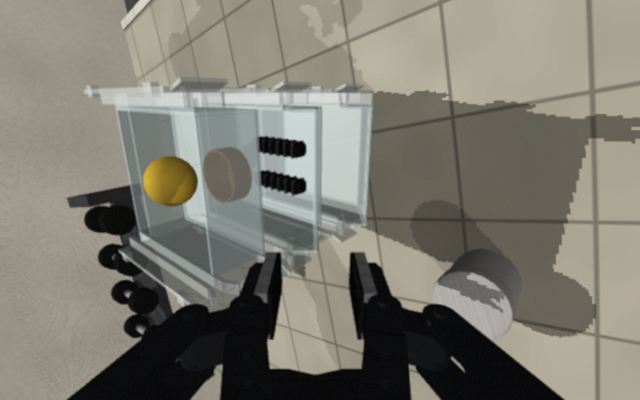

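```bash
python3 - <<'E'
import cv2
a=cv2.imread('pics/w28.png')
cv2.imwrite('pics/w28z.png',cv2.resize(a[75:275,230:390],None,fx=3,fy=3,interpolation=cv2.INTER_CUBIC))
E
```

```text
(no output)
```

View pics/w28z.png

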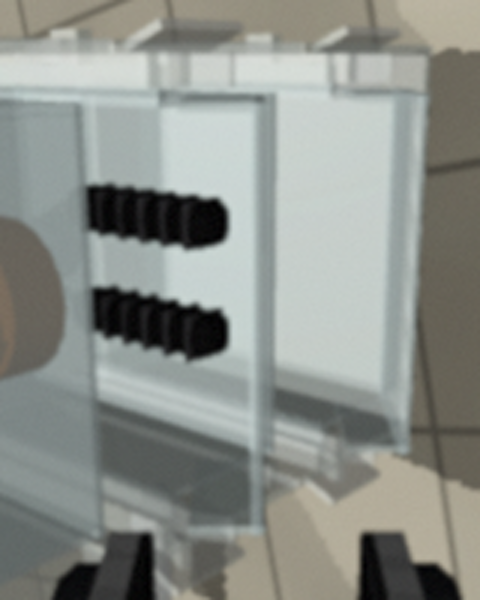

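```bash
python3 - <<'E'
from bench import r
from h import *
np.set_printoptions(precision=4,suppress=True)
o=r.get_obs();f=r.grab_frame("wrist");I=np.linalg.inv(RACK)
A=lambda x,y:((x+.5)/3-.5+230,(y+.5)/3-.5+75)
for n,P,z in(("mid",[A(274,95),A(263,530)],.161),("low",[A(427,92),A(409,450)],.069),("top",[A(86,103),A(100,537)],.252)):
  q=np.array([(I@np.r_[p,1])[:2] for p in onz(f,P,z,o)]);d=q[1]-q[0];print(n,q.ravel(),np.linalg.norm(d),np.degrees(np.arctan2(-d[0],d[1])))
E
```

```text
mid [-0.1179 -0.0733 -0.1139  0.065 ] 0.13837281257861722 -1.6563529895350038
low [-0.114  -0.0715 -0.1143  0.0662] 0.13776612037240185 0.14675417431244217
top [-0.1433 -0.0752 -0.1396  0.0215] 0.09670544741591226 -2.2259295167079163
```

```bash
python3 - <<'E'
from bench import r
o=r.get_obs();print(o["clock"],o["contact_force"]);print(r.hand_in())
E
```

```text
25.125 [ 0.13700388 -0.58268777 -0.89700879]
the job is handed in; nothing more can be done
None
```

I laid the largest spring hand grip flat in the loose tray and let go only once it touched the floor. I then pinched the tray's leaning front, carried it level, and slid it into the middle tier until it hit a hard stop. I handed in at 25.1 s with the gripper clear of everything.

**Final checks**
- **Home position:** the last push met about 17 N and moved only 0.3 mm. In the top view the tray's front edge averages about 113.6 mm in front of the rack centre. The fixed lower tray's front edge measures the same.
- **Contents:** the grip is visible lying in the tray, and the ball and cap are still in the top tray. The last wrist view shows the tin still standing. The whistle was in place in the last top view that covered it, taken just before I released the tray.

**Where the checks disagreed**
- **Tray angle:** the top view suggested the tray was turned about +1.4° against the rack, the wrist view about −1.7°, and the arm's own pose about −0.3°. I took this as pixel noise and made no further push. One rear corner may stand a millimetre or two off the rear bar.
- **Depth:** the stop came about 6 mm deeper than my first rack estimate, which the front-edge comparison suggests was only partly off (by about 2 mm).

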